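# Load and lock the tube mixer

### The job

Load the tube mixer: press every sample tube on the bench down past the sprung orange jaw of a fork clip of its own, either way round and roughly centred, until it sits fully home under the closed jaw. When all are in, drive the yellow wedge, lying flat and thin end first, into the channel beside the clips until it is tight and has pushed the carriage home, and only then flip the red lever switch to on (away from the robot). Leave the other things on the bench where they are.

Things in the scene. Friction and masses are not known exactly. Their poses are not given: they have to be found in the camera images.
- mixer: Tube mixer fixed to the bench: white base with a blue band, 150 mm (x, -75 to 75) by 430 mm (y, -185 to 245), top 20 mm above the bench; place and angle vary. Origin on the bench under the base. On it: a carriage with four clips side by side, a tapered wedge channel at its -y end, a lever switch at its +y end.
- carriage (a joint): Position (m) of the grey carriage that carries the clips: 0 = home, hard against its +y stop; it slides up to 0.005 toward mixer -y, narrowing the wedge channel. About 3 N of friction; it stays where it is left. It starts 2 to 5 mm away from home.
- clip0 (a point): Fork clip 0: the seated tube's mid-point, 62 mm above the bench; the tube lies along this point's x (mixer x). Clips are 70 mm apart along mixer y. Prong pairs, 10 mm thick, stand at x = +-33 mm; between them fingers have 56 mm, down to 34 mm below the axis. -y prongs (grey) are fixed, +y ones are the orange jaw; sloped tops 23 mm above the axis form a mouth 26 mm wide.
- clip1 (a point): Fork clip 1: the seated tube's mid-point, 62 mm above the bench; the tube lies along this point's x (mixer x). Clips are 70 mm apart along mixer y. Prong pairs, 10 mm thick, stand at x = +-33 mm; between them fingers have 56 mm, down to 34 mm below the axis. -y prongs (grey) are fixed, +y ones are the orange jaw; sloped tops 23 mm above the axis form a mouth 26 mm wide.
- clip2 (a point): Fork clip 2: the seated tube's mid-point, 62 mm above the bench; the tube lies along this point's x (mixer x). Clips are 70 mm apart along mixer y. Prong pairs, 10 mm thick, stand at x = +-33 mm; between them fingers have 56 mm, down to 34 mm below the axis. -y prongs (grey) are fixed, +y ones are the orange jaw; sloped tops 23 mm above the axis form a mouth 26 mm wide.
- clip3 (a point): Fork clip 3: the seated tube's mid-point, 62 mm above the bench; the tube lies along this point's x (mixer x). Clips are 70 mm apart along mixer y. Prong pairs, 10 mm thick, stand at x = +-33 mm; between them fingers have 56 mm, down to 34 mm below the axis. -y prongs (grey) are fixed, +y ones are the orange jaw; sloped tops 23 mm above the axis form a mouth 26 mm wide.
- jaw0 (a joint): Angle (rad) of the orange sprung jaw of clip 0: 0 = closed, grows as it swings away; it opens about 0.1 while a tube is pushed down past it (about 7 to 13 N downward), then snaps back to about 0 over the tube.
- jaw1 (a joint): Angle (rad) of the orange sprung jaw of clip 1: 0 = closed, grows as it swings away; it opens about 0.1 while a tube is pushed down past it (about 7 to 13 N downward), then snaps back to about 0 over the tube.
- jaw2 (a joint): Angle (rad) of the orange sprung jaw of clip 2: 0 = closed, grows as it swings away; it opens about 0.1 while a tube is pushed down past it (about 7 to 13 N downward), then snaps back to about 0 over the tube.
- jaw3 (a joint): Angle (rad) of the orange sprung jaw of clip 3: 0 = closed, grows as it swings away; it opens about 0.1 while a tube is pushed down past it (about 7 to 13 N downward), then snaps back to about 0 over the tube.
- tube0: Capped amber sample tube, 16 mm diameter, 120 mm long overall, 30 g, round at one end, with a square purple cap (16 mm square, 18 mm long) at the +x end and a paper band. Origin on its axis at mid length; its x axis runs along the tube. Starts lying on the bench pad (axis 8 mm up). Between two and four tubes are present; absent ones read None.
- tube1: Capped amber sample tube, 16 mm diameter, 120 mm long overall, 30 g, round at one end, with a square purple cap (16 mm square, 18 mm long) at the +x end and a paper band. Origin on its axis at mid length; its x axis runs along the tube. Starts lying on the bench pad (axis 8 mm up). Between two and four tubes are present; absent ones read None.
- tube2: Capped amber sample tube, 16 mm diameter, 120 mm long overall, 30 g, round at one end, with a square purple cap (16 mm square, 18 mm long) at the +x end and a paper band. Origin on its axis at mid length; its x axis runs along the tube. Starts lying on the bench pad (axis 8 mm up). Between two and four tubes are present; absent ones read None.
- tube3: Capped amber sample tube, 16 mm diameter, 120 mm long overall, 30 g, round at one end, with a square purple cap (16 mm square, 18 mm long) at the +x end and a paper band. Origin on its axis at mid length; its x axis runs along the tube. Starts lying on the bench pad (axis 8 mm up). Between two and four tubes are present; absent ones read None.
- wedge: Yellow locking wedge (a push of 10 to 20 N seats it tight), 108 mm long, 34 mm high, 80 g, lying flat. Origin on its underside, in the middle of its grip block, a block 28 mm long (x) and 14 mm wide (y) with parallel sides. From x = 14 mm to x = 94 mm its blade narrows from 20.8 mm to 8 mm wide, both sides alike; the thin end is 94 mm from the origin. Starts flat on the bench.
- channel_end (a point): Far, narrow end of the wedge channel, on its centre line and floor (20 mm above the bench); x = mixer x. Mouth 70 mm from here along -x, facing the robot; walls 32 mm high. Carriage home: 19.2 mm wide at the mouth, 8 mm here, the wedge's taper; off home, the +y wall comes in by that much. Floor runs 40 mm in front of the mouth. Tight wedge: thin end about level with this point.
- switch (a joint): Red-ball lever switch at the +y end of the mixer, angle (rad): 0 = off, leaning toward the robot (mixer -x), 1.0 = on, leaning away (+x). Stays where it is left (about 1.5 N at the ball).
- switch_tip (a point): Centre of the 26 mm red ball of the switch lever, about 80 mm above the bench; it moves on a 50 mm radius about an axis along mixer y, 42 mm above the bench.
- pot: Small blue pot, 30 mm diameter, 35 mm high. Bystander: leave it where it is. Origin under its centre.
- reagent: Reagent bottle, 56 mm diameter, 110 mm high. Bystander: leave it where it is. Origin under its centre.
- beaker: Glass beaker, 66 mm diameter, 75 mm high. Bystander: leave it where it is. Origin under its centre.
- tape: Green ring, a roll of tape, 70 mm diameter, 18 mm high. Bystander: leave it where it is. Origin under its centre.
- block: Aluminium block, 50 x 35 x 30 mm. Bystander: leave it where it is. Origin under its centre.
- eraser: Orange eraser, 50 x 22 x 14 mm. Bystander: leave it where it is. Origin under its centre.
Mind the look-alikes: they are no part of the job. What is shaped like the tube0 but green or turquoise is not meant.

How it is judged:
By the outcome, as a careful person would: the job done as asked, in the order asked, and still so for the second after the job is handed in, with the robot touching nothing.
Of tube0, tube1, tube2, tube3 only 2 to 4 are there at a start; the rules pass over those that are not, and their reading is None.
At some moment in a run one of tube0, tube1, tube2, tube3, wedge may be knocked a few centimetres aside while the robot is not near it.
Once in a run the grip may slacken for a moment while it holds something.
It also fails if it takes over 210 s, if anything falls off the work surface, if the arm or the gripper's body presses on something with over 40 N, if the wrist force passes 120 N, or if a joint passes its speed limit or range.

### The arm

A 6-joint arm with a two-finger parallel gripper is mounted at the origin on the work surface. World frame = base frame: x ahead of the robot, y to its left, z up, the work surface at z = 0. Lengths are in mm, angles in rad, forces in N, time in s.
With the tool pointing down it reaches from about 325 to 900 mm from the base axis. Payload 6.1 kg.
Tool frame: the origin (TCP) lies midway between the tips of the shut fingers; the grasp point (between the pads) lies 19 mm behind it; z points along the fingers, y is the direction in which the jaws open and shut (so a half turn about z gives the same grasp; the last joint's range is limited). The gripper opens to 87 mm and grips with 3 to 60 N. Pads are 19 mm wide; open, the fingers measure 117 mm over their backs; the gripper's body (75 mm by 190 mm) begins 51 mm behind the grasp point.
Start: joints at [-0.126, 0.22, 1.526, -0, 1.395, -0.126], TCP at [624.993, -0.003, 222.538] pointing down, gripper open.
Joint ranges: [-2.98, 2.98], [-0.91, 2.08], [0.09, 2.57], [-1.24, 4.39], [0.2, 2.65], [-2.68, 2.68]. Speed limits (rad/s): [2.57, 2.57, 3.01, 3.14, 3.14, 3.14].

### API

Orientations are given as a unit quaternion [x, y, z, w].
In Python, from plant import bot gives the robot as it stands. The module is installed in compiled form; this text tells all that it offers.
- The arm moves only by the tool drive_tool, never from a script. Its argument "increments" is a list that holds one entry, the list of rows, each a list of 7 numbers: the turn, a rotation vector about the world's x, y, z in degrees, then the shift along the world's x, y, z in cm, then the gripper's target within -1 to 1 (fully open at 1, half-way at 0, shut at -1). A call has 1 to 5 rows; each row shifts and turns the commanded pose from where the row before left it; what a row does not reach is not made up. A row lasts 1/10 s, in which the tool goes at most 50 mm and 8.59 degrees, less where a joint would pass 70% of its speed; a pose out of reach is approached as far as the arm can. A call with a gripper value outside its range is refused whole. The fingers move at their own pace and stop on an object; the grip force is fixed at half the most. Time passes only in rows, so rows that do not move let the fingers close. It gives the time, the measured TCP pose, the force and the opening at its end, in the units of the state.
- bot.state(): the state, without advancing time (a new reading comes with each control period).
- bot.capture(name): name is "scene" or "side" or "wrist"; returns the picture (420x560x3 uint8, red, green, blue); there is no depth.
- bot.camera_params(name): a dict with "fx", "fy", "cx", "cy" (pixels), "k1" (the pictures are not rectified: a ray, as slopes to the right and down, at radius r is drawn at 1 + k1 r^2 times it, then the intrinsics apply), "pose" (4x4, takes a point from camera to world coordinates); the wrist camera has in their place "hand_eye" (4x4, takes a point from camera to tool coordinates, whose origin is the TCP and whose axes are the flange's). Camera axes: x right, y down, z forward; pixel columns grow to the right and rows downward; lengths in mm; the calibration is good to about 2 mm. A picture is of the moment at which its call begins: read the wrist's pose just before it. camera_params takes no time and is no camera call.
- bot.job_done(): hands the job in, once; it reports no verdict.
The state is a dict: "time_s": time; "q": joint angles; "dq": joint speeds; "tau": joint torques, N m; "eef_pos": TCP position; "orientation": TCP orientation; "wrist_force": force on the tool from outside, world axes, zero at the start; "ft_torque": the same for the moment, N m; "opening": finger opening in mm.
Only numpy, scipy, OpenCV 4.12 (cv2) and the standard library are available. Lean on these libraries where they do the work, as an engineer would, in place of code of your own. Each camera call takes 0.05 s, during which the arm holds its last target.

## Working session

There is one attempt and no reset: what is moved stays moved. The work goes in short steps, Python scripts to look and compute and a tool call to move; the robot and the scene stay as the last step left them, time stands still between calls to the robot, and variables do not carry over. Pictures are saved under pics/ and viewed, and the job is handed in when it is done.

Besides the shell and the picture viewer there is one more tool, called after ">>>" as a command line: name --argument value ..., lists and objects as JSON in quotes. drive_tool: Moves the arm, as the interface text tells. Its arguments: {"type":"object","properties":{"increments":{"type":"array","items":{"type":"array","items":{"type":"array","items":{"type":"number"}}}}},"required":["increments"]}

```bash
ls; mkdir -p pics
cat > h.py <<'E'
import numpy as np, cv2, json
from plant import bot
from scipy.spatial.transform import Rotation as R
def save(n,img): cv2.imwrite('pics/'+n+'.png', img[:,:,::-1])
def ray(cam,uv,pose=None):
    c=bot.camera_params(cam) if isinstance(cam,str) else cam
    uv=np.atleast_2d(np.array(uv,float))
    xd=(uv[:,0]-c['cx'])/c['fx']; yd=(uv[:,1]-c['cy'])/c['fy']
    x,y=xd.copy(),yd.copy()
    for _ in range(30):
        f=1+c['k1']*(x*x+y*y); x,y=xd/f,yd/f
    P=np.array(c['pose']) if pose is None else pose
    d=np.c_[x,y,np.ones_like(x)]@P[:3,:3].T
    return P[:3,3],d
def onz(cam,uv,z,pose=None):
    o,d=ray(cam,uv,pose); t=(z-o[2])/d[:,2]
    return o+d*t[:,None]
def proj(cam,p,pose=None):
    c=bot.camera_params(cam); P=np.array(c['pose']) if pose is None else pose
    q=(np.atleast_2d(p)-P[:3,3])@P[:3,:3]
    x=q[:,0]/q[:,2]; y=q[:,1]/q[:,2]; f=1+c['k1']*(x*x+y*y)
    return np.c_[c['fx']*x*f+c['cx'],c['fy']*y*f+c['cy']]
def wpose():
    s=bot.state(); T=np.eye(4); T[:3,:3]=R.from_quat(s['orientation']).as_matrix(); T[:3,3]=s['eef_pos']
    return T@np.array(bot.camera_params('wrist')['hand_eye'])
def tri(uv1,c1,uv2,c2,p1=None,p2=None):
    o1,d1=ray(c1,uv1,p1); o2,d2=ray(c2,uv2,p2); d1=d1[0];d2=d2[0]
    A=np.c_[d1,-d2]; t=np.linalg.lstsq(A,o2-o1,rcond=None)[0]
    a=o1+d1*t[0]; b=o2+d2*t[1]; return (a+b)/2,np.linalg.norm(a-b)
E
python3 - <<'E'
from h import *
for k in ['scene','side','wrist']:
    P=wpose() 
    im=bot.capture(k); save(k+'0',im)
    c=bot.camera_params(k); print(k,{a:(np.round(b,3).tolist() if not isinstance(b,float) else b) for a,b in c.items()})
print(bot.state())
E
```

```text
pics
scene {'fx': 389.6785012897539, 'fy': 389.6785012897539, 'cx': 280.86631742722864, 'cy': 214.87824173498456, 'k1': -0.08991082809285693, 'pose': [[-0.807, 0.492, -0.327, 783.335], [0.591, 0.664, -0.459, 387.29], [-0.009, -0.564, -0.826, 805.201], [0.0, 0.0, 0.0, 1.0]]}
side {'fx': 432.36501515307367, 'fy': 432.36501515307367, 'cx': 277.096610254595, 'cy': 206.56456754012777, 'k1': -0.04609894960643615, 'pose': [[0.993, -0.062, 0.105, 398.227], [-0.121, -0.594, 0.796, -815.208], [0.014, -0.802, -0.597, 690.433], [0.0, 0.0, 0.0, 1.0]]}
wrist {'fx': 377.63271254209025, 'fy': 377.63271254209025, 'cx': 281.67696106322495, 'cy': 214.31318362466186, 'k1': -0.032048894811755435, 'hand_eye': [[-0.001, -0.955, -0.297, 81.421], [1.0, -0.0, -0.001, 0.345], [0.001, -0.297, 0.955, -161.472], [0.0, 0.0, 0.0, 1.0]]}
{'time_s': 0.15, 'q': array([-1.26069810e-01,  2.21076652e-01,  1.52736527e+00,  1.29323959e-06,
        1.39468408e+00, -1.26092774e-01]), 'dq': array([-0.00069977, -0.00168096, -0.00328797,  0.00074442, -0.0024995 ,
        0.000748  ]), 'tau': array([ 5.44750201e-04, -4.95191681e+01, -3.87881935e+01,  6.99610985e-02,
        5.31197037e-02, -7.11234907e-05]), 'eef_pos': array([6.24517105e+02, 7.66841344e-02, 2.21659948e+02]), 'orientation': array([ 7.07098535e-01,  7.07114612e-01, -4.69143114e-04, -6.06376552e-04]), 'wrist_force': array([-0.72999977, -1.18367016, -0.02108995]), 'ft_torque': array([-0.02144281, -0.03081189,  0.01804587]), 'opening': 86.67642523127397}
```

View pics/scene0.png

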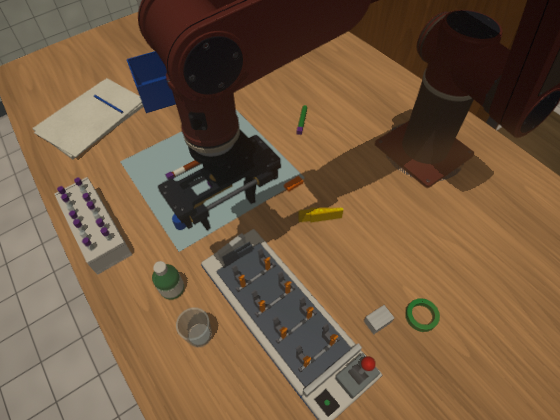

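View pics/side0.png

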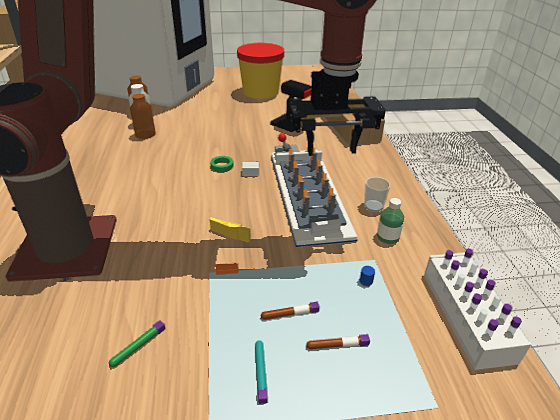

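View pics/wrist0.png

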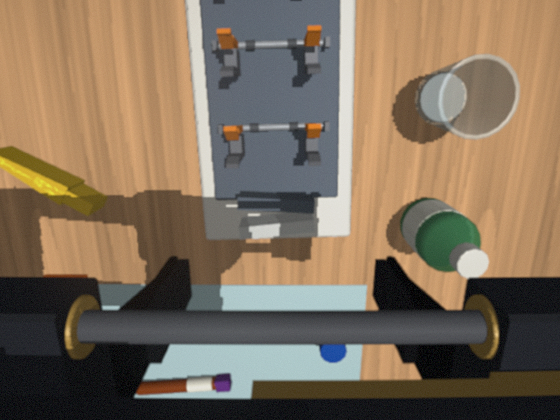

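The side view shows two amber tubes with purple caps on the pad, at (290,310) and (338,342). The turquoise one (262,372) and the green one (137,343) are look-alikes, and the racked white tubes are not amber. The wedge is at (230,229). The mixer runs along +y, with the channel at its near end and the switch at (283,139). Next I'll take a rough measurement and an enlarged crop.

Run:
```python
from h import *
im=cv2.imread('pics/side0.png')
c=im[250:420,90:470]; cv2.imwrite('pics/side0crop.png',cv2.resize(c,None,fx=2.1,fy=2.1,interpolation=cv2.INTER_CUBIC))
S=[('tubeA l',(262,316)),('tubeA r',(318,307)),('tubeB l',(308,345)),('tubeB r',(369,340)),('wedge l',(211,220)),('wedge r',(249,238)),('pot',(367,284)),('eraser',(228,268)),('tq a',(259,343)),('tq b',(264,400)),('green',(137,343))]
for n,uv in S: print(n,onz('side',uv,8)[0].round(0))
print('mixer corners scene',onz('scene',[(203,266),(262,233),(314,414),(380,372)],20).round(0).tolist())
print('reagent',onz('side',(390,240),5).round(),'beaker',onz('side',(376,212),0).round(),'block',onz('side',(251,172),15).round(),'tape',onz('side',(222,164),9).round())
print('ball',onz('scene',(369,364),80).round(), onz('side',(283,137),80).round())
```

```text
tubeA l [ 445. -262.    8.]
tubeA r [ 560. -252.    8.]
tubeB l [ 524. -339.    8.]
tubeB r [ 640. -341.    8.]
wedge l [345.  56.   8.]
wedge r [436. -24.   8.]
pot [ 677. -202.    8.]
eraser [ 383. -121.    8.]
tq a [ 434. -324.    8.]
tq b [ 432. -437.    8.]
green [ 208. -300.    8.]
mixer corners scene [[696.0, -41.0, 20.0], [539.0, -34.0, 20.0], [685.0, 346.0, 20.0], [536.0, 364.0, 20.0]]
reagent [[776. -64.   5.]] beaker [[778.  54.   0.]] block [[462. 262.  15.]] tape [[378. 326.   9.]]
ball [[561. 343.  80.]] [[567. 347.  80.]]
```

View pics/side0crop.png

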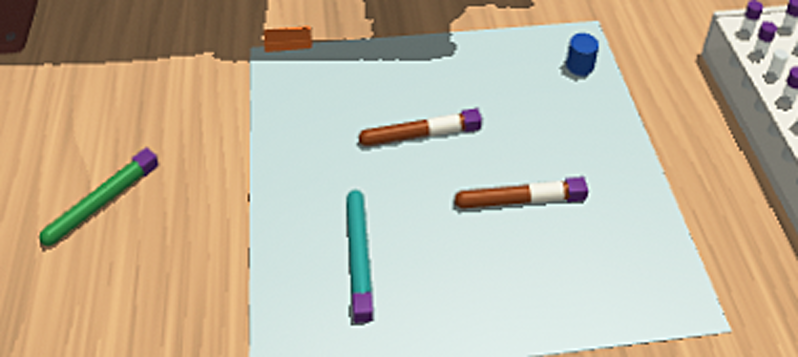

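>>> drive_tool --increments '[[[0, 0, 0, 0, 2, 4, 1], [0, 0, 0, 0, 2, 4, 1], [0, 0, 0, 0, 2, 3, 1], [0, 0, 0, 0, 0, 0, 1], [0, 0, 0, 0, 0, 0, 1]]]'

```text
time_s: 0.65
eef_pos: [625.2, 60.4, 333.1]
orientation: [0.707, 0.707, 0.0, 0.001]
wrist_force: [0.1, 0.5, -0.0]
opening: 87.3
```

Run:
```python
from h import *
P=wpose(); im=bot.capture('wrist'); save('w1',im); np.save('w1P.npy',P)
print(bot.state()['eef_pos'])
```

```text
[624.59513129  59.91932162 331.43661623]
```

View pics/w1.png

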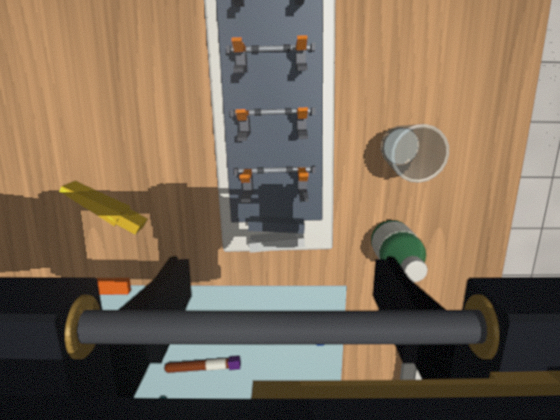

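Run:
```python
from h import *
im=cv2.imread('pics/w1.png')
c=im[0:270,190:350]; cv2.imwrite('pics/w1a.png',cv2.resize(c[130:270],None,fx=4.2,fy=4.2,interpolation=cv2.INTER_CUBIC))
cv2.imwrite('pics/w1b.png',cv2.resize(c[0:140],None,fx=4.2,fy=4.2,interpolation=cv2.INTER_CUBIC))
P=np.load('w1P.npy')
hsv=cv2.cvtColor(im,cv2.COLOR_BGR2HSV)
m=cv2.inRange(hsv,(5,150,120),(16,255,255)); m[255:]=0; m[:,:215]=0;m[:,330:]=0
n,l,s,ce=cv2.connectedComponentsWithStats(m)
for i in range(1,n):
    if s[i,4]>30: print(s[i],ce[i].round(1),onz('wrist',ce[i],80,P)[0].round(1))
print('corners',onz('wrist',[(224,251),(332,247)],20,P).round(1))
```

```text
[297  36  10  14 112] [301.5  42. ] [645.6 195.6  80. ]
[232  38  12  14 118] [237.4  44.1] [580.6 193.8  80. ]
[236 109  12  11  97] [241.4 114.1] [582.7 124.6  80. ]
[298 108   9  10  81] [302.2 112.3] [647.4 126.5  80. ]
[239 173  12   9  83] [244.6 176.9] [584.2  56.7  80. ]
[299 172   9   9  71] [302.9 175.6] [649.3  58.1  80. ]
corners [[547.3 -58.   20. ]
 [693.8 -52.1  20. ]]
```

View pics/w1a.png

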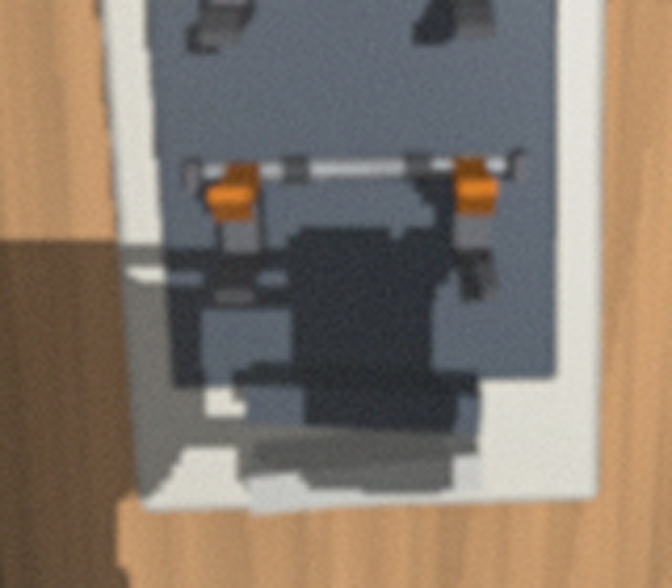

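View pics/w1b.png

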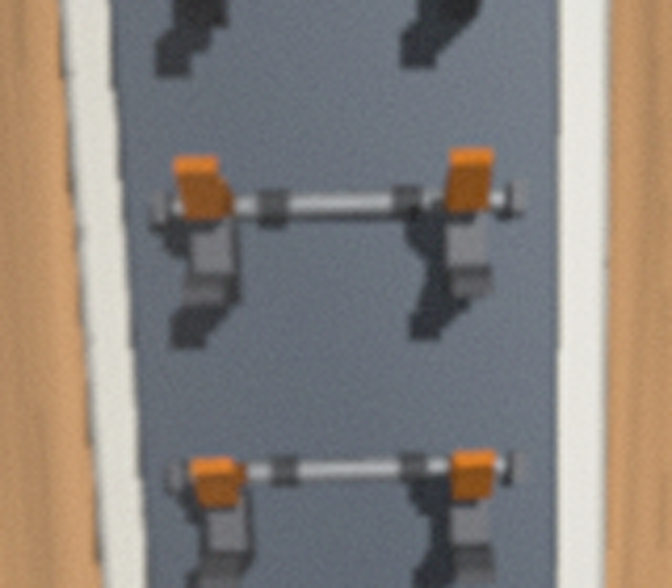

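>>> drive_tool --increments '[[[0, 0, 8.5, -2, -5, 0, 0.6], [0, 0, 8.5, -2, -5, 0, 0.6], [0, 0, 8.5, -2, -5, 0, 0.6], [0, 0, 8.5, -2, -5, 0, 0.6], [0, 0, 8.5, -2, -5, 0, 0.6]]]'

```text
time_s: 1.2
eef_pos: [535.8, -161.4, 330.1]
orientation: [0.419, 0.908, -0.0, -0.002]
wrist_force: [0.6, 0.7, 0.4]
opening: 70.5
```

>>> drive_tool --increments '[[[0, 0, 8.5, 0, -3, -2, 0.6], [0, 0, 8.5, 0, -3, -2, 0.6], [0, 0, 8.5, 0, -3, -2, 0.6], [0, 0, 8.5, 0, 0, -2, 0.6], [0, 0, 8.5, 0, 0, 0, 0.6]]]'

```text
time_s: 1.7
eef_pos: [534.3, -249.8, 245.9]
orientation: [0.063, 0.998, 0.002, -0.005]
wrist_force: [-0.2, 1.1, -0.5]
opening: 69.3
```

>>> drive_tool --increments '[[[0, 0, 5, 0, 0, 0, 0.6], [0, 0, 0, 0, 0, 0, 0.6], [0, 0, 0, 0, 0, 0, 0.6], [0, 0, 0, 0, 0, 0, 0.6]]]'

```text
time_s: 2.1
eef_pos: [537.4, -249.6, 252.0]
orientation: [0.022, 1.0, 0.0, -0.0]
wrist_force: [-0.4, 0.0, 0.1]
opening: 69.5
```

Run:
```python
from h import *
print(bot.state()['q'].round(2))
P=wpose(); im=bot.capture('wrist'); save('w2',im); np.save('w2P.npy',P)
save('scene2',bot.capture('scene')); save('side2',bot.capture('side'))
for n,k in (('scene2',(120,120,420,420)),('side2',(190,60,410,290))):
    im=cv2.imread(f'pics/{n}.png'); x0,y0,x1,y1=k
    cv2.imwrite(f'pics/{n}c.png',cv2.resize(im[y0:y1,x0:x1],None,fx=2 if n[1]=='c' else 2.6,fy=2 if n[1]=='c' else 2.6,interpolation=cv2.INTER_CUBIC))
```

```text
[-0.57  0.13  1.58 -0.    1.44 -2.1 ]
```

View pics/w2.png

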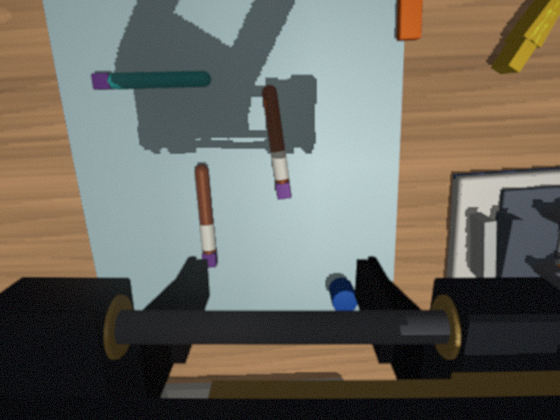

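View pics/scene2c.png

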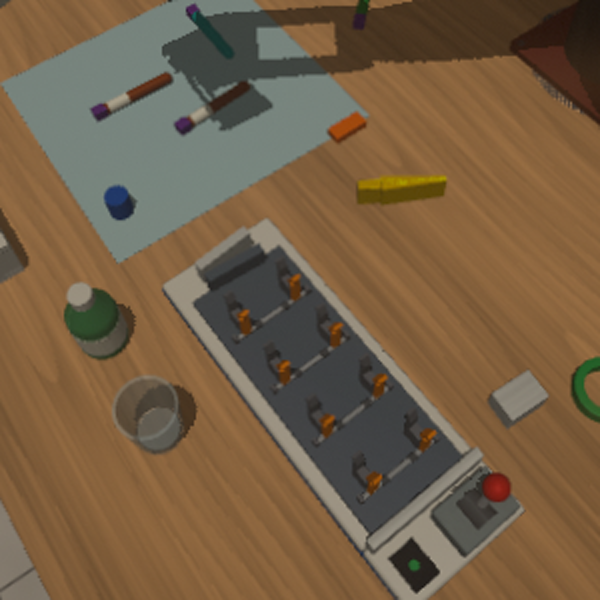

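View pics/side2c.png

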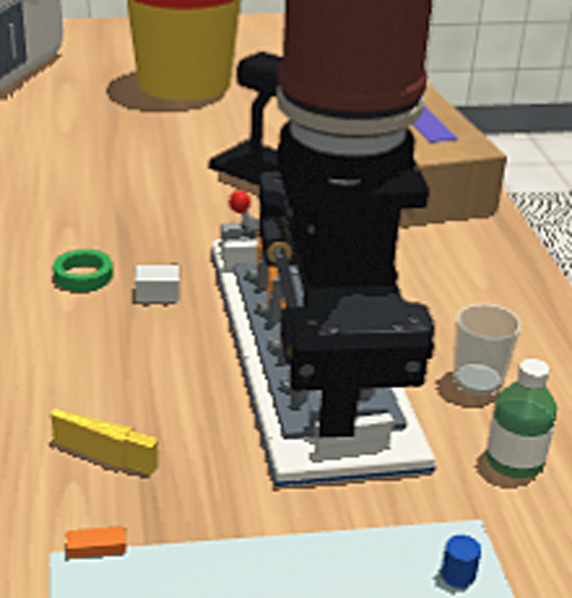

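The wrist view confirms two amber tubes: A from (268,88) to (284,197), and B from (202,166) to (209,265). The turquoise one at (150,80) is not meant. The wedge's narrow end points toward the block and tape, and its grip block is toward the eraser. Next I'll measure the tubes.

```bash
cat >> h.py <<'E'
def tubes(im,P,cam='wrist'):
    hsv=cv2.cvtColor(im,cv2.COLOR_RGB2HSV)
    m=cv2.inRange(hsv,(2,90,25),(14,255,200)); pu=cv2.inRange(hsv,(128,80,30),(160,255,255))
    out=[]
    cs,_=cv2.findContours(m,cv2.RETR_EXTERNAL,cv2.CHAIN_APPROX_NONE)
    for c in cs:
        if cv2.contourArea(c)<150: continue
        w=onz(cam,c[:,0,:],8,P)[:,:2]; r=cv2.minAreaRect(w.astype(np.float32))
        out.append(('amber',c.mean(0)[0].round(),np.round(r[0],1),np.round(r[1],1),round(r[2],1)))
    cs,_=cv2.findContours(pu,cv2.RETR_EXTERNAL,cv2.CHAIN_APPROX_NONE)
    for c in cs:
        if cv2.contourArea(c)<40: continue
        out.append(('cap',c.mean(0)[0].round(),onz(cam,[c.mean(0)[0]],10,P)[0].round(1)))
    return out
E
python3 - <<'E'
from h import *
im=cv2.imread('pics/w2.png')[:,:,::-1].copy(); P=np.load('w2P.npy')
for o in tubes(im,P): print(*o)
s=cv2.imread('pics/side2.png')[:,:,::-1].copy()
for o in tubes(s,None,'side'): print(*o)
E
```

```text
amber [204. 195.] [ 555.2 -337.5] [13.5 67.5] 89.1
amber [273. 119.] [ 476.5 -256.7] [66.3 13.7] 5.7
amber [411.  20.] [ 388.7 -116.8] [29.4 38. ] 88.3
cap [210. 259.] [ 631.2 -338.    10. ]
cap [283. 190.] [ 553.  -249.4   10. ]
cap [100.  81.] [ 430.1 -430.3   10. ]
amber [325. 343.] [ 554.7 -339. ] [18.2 67.3] 89.2
amber [277. 313.] [ 476.2 -257.7] [67.4 18.9] 5.6
amber [ 68. 253.] [ 0.  -2.6] [224.6 213. ] 89.8
amber [142. 116.] [ 86.6 720.7] [ 90.1 407.2] 7.9
amber [ 36. 132.] [-256.8  746.8] [328.6 834.7] 20.9
amber [300.  33.] [ 866.9 1741.4] [1981.3 1405.8] 87.3
amber [84. 52.] [-327.7 1826.4] [ 494.3 2461.1] 18.4
cap [262. 396.] [ 429.3 -431.    10. ]
cap [364. 340.] [ 630.5 -341.3   10. ]
cap [159. 326.] [ 246.4 -267.8   10. ]
cap [493. 324.] [ 893.9 -337.6   10. ]
cap [516. 322.] [ 943.6 -337.1   10. ]
cap [506. 308.] [ 943.  -303.2   10. ]
cap [314. 307.] [ 552.2 -251.6   10. ]
cap [477. 298.] [ 893.8 -270.1   10. ]
cap [469. 286.] [ 893.8 -235.7   10. ]
cap [490. 284.] [ 942.9 -235.7   10. ]
cap [483. 273.] [ 943.8 -202.5   10. ]
cap [455. 265.] [ 893.1 -169.2   10. ]
cap [448. 254.] [ 893.4 -134.1   10. ]
cap [468. 252.] [ 943.4 -133.6   10. ]
```

>>> drive_tool --increments '[[[0, 0, 1, 1.5, -3, -3.5, 0.6], [0, 0, 1, 1.5, -3, -3.5, 0.6], [0, 0, 0, 1.3, -2.8, -3, 0.6], [0, 0, 0, 0, 0, -3, 0.6], [0, 0, 0, 0, 0, 0, 0.6]]]'

```text
time_s: 2.75
eef_pos: [577.7, -335.9, 116.4]
orientation: [0.004, 1.0, 0.003, -0.004]
wrist_force: [-0.7, 0.3, -1.1]
opening: 69.7
```

```bash
cat >> h.py <<'E'
def st():
    s=bot.state(); x,y=R.from_quat(s['orientation']).as_matrix()[:2,1]
    M=R.from_quat(s['orientation']).as_matrix()
    print('t',round(s['time_s'],2),'pos',s['eef_pos'].round(1),'psi',round(np.degrees(np.arctan2(y,x)),2),'zt',M[:,2].round(3),'F',s['wrist_force'].round(1),'op',round(s['opening'],1))
E
python3 - <<'E'
from h import *
st()
P=wpose(); im=bot.capture('wrist'); save('w3',im)
for o in tubes(im,P): print(*o)
E
```

```text
t 2.75 pos [ 577.7 -335.9  116.4] psi 89.55 zt [-0.008  0.006 -1.   ] F [-0.7  0.3 -1.1] op 69.7
amber [279. 183.] [ 555.5 -337.5] [14.8 68.5] 89.4
amber [397.  68.] [ 476.4 -256.8] [67.1 15.4] 5.4
cap [279. 281.] [ 632.6 -338.5   10. ]
cap [400. 179.] [ 552.7 -249.4   10. ]
cap [134.   4.] [ 436.3 -429.4   10. ]
```

View pics/w3.png

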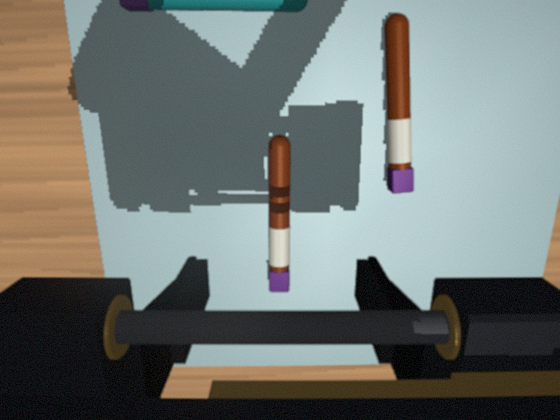

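Tube B is centred in the view at (279,215), with axis y = -338 and centre x ≈ 581, which agrees with the earlier measurement. I'm descending on it now.

>>> drive_tool --increments '[[[0, 0, 0, 0.2, -0.2, -3.5, 0.4], [0, 0, 0, 0.1, 0, -3.5, 0.4], [0, 0, 0, 0, 0, -2.5, 0.4], [0, 0, 0, 0, 0, -1.5, 0.4], [0, 0, 0, 0, 0, 0, 0.4]]]'

```text
time_s: 3.3
eef_pos: [583.4, -338.6, 12.1]
orientation: [0.003, 1.0, 0.001, -0.001]
wrist_force: [-0.5, 0.4, 0.4]
opening: 60.8
```

```bash
python3 -c "from h import *; st()"
```

```text
t 3.3 pos [ 583.4 -338.6   12.1] psi 89.66 zt [-0.001  0.001 -1.   ] F [-0.5  0.4  0.4] op 60.8
```

>>> drive_tool --increments '[[[0, 0, 0, -0.2, 0, -0.7, 0.2], [0, 0, 0, 0, 0, 0, -1], [0, 0, 0, 0, 0, 0, -1], [0, 0, 0, 0, 0, 0, -1], [0, 0, 0, 0, 0, 0, -1]]]'

```text
time_s: 3.8
eef_pos: [582.2, -339.9, 6.4]
orientation: [0.003, 1.0, -0.0, 0.0]
wrist_force: [-0.4, -0.5, 0.1]
opening: 28.9
```

>>> drive_tool --increments '[[[0, 0, 0, 0, 0, 0, -1], [0, 0, 0, 0, 0, 0, -1], [0, 0, 0, 0, 0, 0, -1]]]'

```text
time_s: 4.1
eef_pos: [581.9, -339.6, 5.8]
orientation: [0.003, 1.0, -0.0, 0.0]
wrist_force: [0.2, 0.4, 1.5]
opening: 15.1
```

>>> drive_tool --increments '[[[0, 0, 0, 0, 0.1, 0, -0.4], [0, 0, 0, 0, 0, -0.3, -0.4], [0, 0, 0, 0, 0, 0, -1], [0, 0, 0, 0, 0, 0, -1], [0, 0, 0, 0, 0, 0, -1]]]'

```text
time_s: 4.6
eef_pos: [581.7, -338.5, 2.4]
orientation: [0.003, 1.0, 0.0, -0.0]
wrist_force: [0.8, -0.2, 0.1]
opening: 14.7
```

>>> drive_tool --increments '[[[0, 0, 0, 0, 0, 0, -1], [0, 0, 0, 0, 0, 0, -1], [0, 0, 0, 0, 0, 0, -1]]]'

```text
time_s: 4.9
eef_pos: [581.8, -338.6, 2.6]
orientation: [0.003, 1.0, -0.0, 0.0]
wrist_force: [0.2, 0.3, -0.2]
opening: 14.8
```

>>> drive_tool --increments '[[[0, 0, 0, 0, 0, 4, -1], [0, 0, 0, 0, 0, 4.5, -1], [0, 0, 0, 0, 3, 4.5, -1], [0, 0, 0, -1, 4.5, 4.5, -1], [0, 0, 0.5, -1, 4.5, 2.5, -1]]]'

```text
time_s: 5.4
eef_pos: [565.5, -233.5, 191.6]
orientation: [-0.0, 1.0, -0.001, 0.002]
wrist_force: [1.1, 0.9, 0.1]
opening: 14.6
```

>>> drive_tool --increments '[[[0, 0, 0.5, -1, 4.9, 0, -1], [0, 0, 0.5, -0.7, 4.9, 0, -1], [0, 0, 0, 0, 4.9, 0, -1], [0, 0, 0, 0, 4.9, 0, -1], [0, 0, 0, 0, 4.9, 0, -1]]]'

```text
time_s: 5.9
eef_pos: [547.2, 13.9, 188.4]
orientation: [-0.01, 1.0, -0.0, 0.001]
wrist_force: [-0.2, 0.3, -0.1]
opening: 15.3
```

>>> drive_tool --increments '[[[0, 0, 0, 0, 4.9, 0, -1], [0, 0, 0, 0, 4.9, 0, -1], [0, 0, 0, 0, 3, 0, -1], [0, 0, 0, 0, 0, 0, -1], [0, 0, 0, 0, 0, 0, -1]]]'

```text
time_s: 6.4
eef_pos: [547.3, 140.4, 188.0]
orientation: [-0.011, 1.0, -0.0, 0.0]
wrist_force: [0.2, -0.2, -1.6]
opening: 15.0
```

Run:
```python
from h import *
st()
P=wpose(); im=bot.capture('wrist'); save('w4',im); np.save('w4P.npy',P); st()
```

```text
t 6.4 pos [547.3 140.4 188. ] psi 91.24 zt [ 0.    -0.001 -1.   ] F [ 0.2 -0.2 -1.6] op 15.0
t 6.45 pos [547.5 139.5 187.9] psi 91.16 zt [ 0.    -0.001 -1.   ] F [ 0.3 -0.3 -0.5] op 15.2
```

View pics/w4.png

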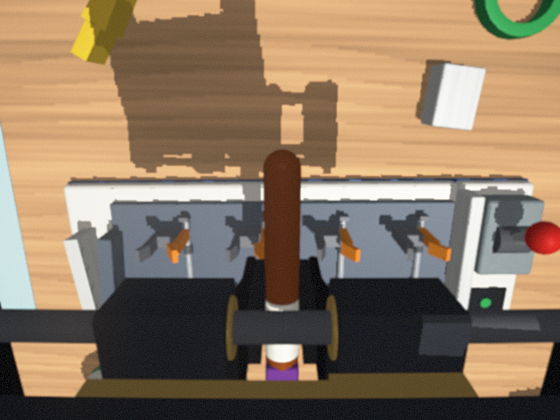

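Run:
```python
from h import *
im=cv2.imread('pics/w4.png')
a=cv2.resize(im[205:290,130:220],None,fx=4.3,fy=4.3,interpolation=cv2.INTER_CUBIC)
b=cv2.resize(im[205:290,305:395],None,fx=4.3,fy=4.3,interpolation=cv2.INTER_CUBIC)
cv2.imwrite('pics/w4c.png',np.hstack([a,b]))
```

```text
(no output)
```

View pics/w4c.png

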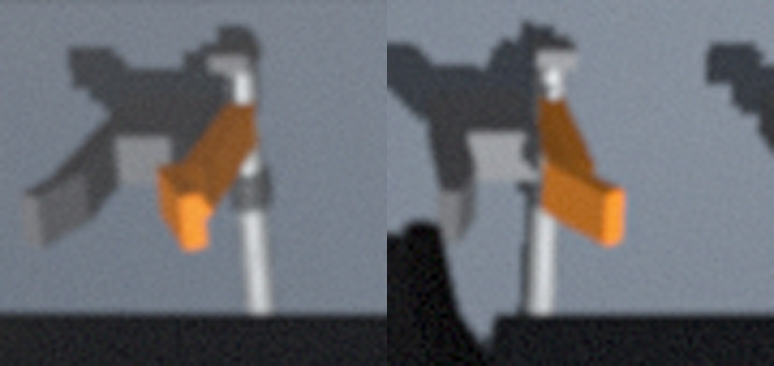

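Run:
```python
from h import *
P=np.load('w4P.npy')
f=lambda x,y:(130+x/4.3,205+y/4.3)
g=lambda x,y:(305+(x-387)/4.3,205+y/4.3)
for n,p in [('c2 or front top in',g(603,242)),('c2 or back top in',g(605,187)),('c2 or out',g(624,242)),('c2 grey L',g(440,235)),('c2 grey R',g(468,235)),
 ('c0 or front in',f(185,250)),('c0 or front out',f(208,246)),('c0 or back',f(160,170)),('c0 or',f(208,205)),('c0 grey tl',f(25,190)),('c0 grey bl',f(40,248))]:
    print(n,np.round(p,1),onz('wrist',p,85,P)[0].round(1))
# expected clip x = mixer center
print(bot.camera_params('wrist')['hand_eye'])
```

```text
c2 or front top in [355.2 261.3] [584.1 196.8  85. ]
c2 or back top in [355.7 248.5] [573.6 196.3  85. ]
c2 or out [360.1 261.3] [584.  200.5  85. ]
c2 grey L [317.3 259.7] [583.3 167.8  85. ]
c2 grey R [323.8 259.7] [583.2 172.8  85. ]
c0 or front in [173.  263.1] [588.7  57.5  85. ]
c0 or front out [178.4 262.2] [587.8  61.6  85. ]
c0 or back [167.2 244.5] [573.5  54.1  85. ]
c0 or [178.4 252.7] [579.9  62.1  85. ]
c0 grey tl [135.8 249.2] [577.8  29.8  85. ]
c0 grey bl [139.3 262.7] [589.   31.4  85. ]
[[-5.75725236e-04 -9.55392452e-01 -2.95338673e-01  8.13220730e+01]
 [ 9.99999506e-01 -3.10631771e-04 -9.44507877e-04 -2.46006301e-01]
 [ 8.10634122e-04 -2.95339071e-01  9.55392158e-01 -1.61471478e+02]
 [ 0.00000000e+00  0.00000000e+00  0.00000000e+00  1.00000000e+00]]
```

The near prongs of clips 0 and 2 are clear in the view, orange at (173,258) and (357,255), grey at (137,256) and (320,258). That gives clip2 ≈ (613,185) and clip0 ≈ (616.5,45.5); the 140 mm spacing and 10 mm prong thickness both check out. Moving over clip 2.

>>> drive_tool --increments '[[[0, 0, 0.3, 2.2, 1.6, 0, -1], [0, 0, 0, 2.2, 1.6, -2, -1], [0, 0, 0, 2.2, 1.4, -3, -1], [0, 0, 0, 0, 0, -3, -1], [0, 0, 0, 0, 0, 0, -1]]]'

```text
time_s: 6.95
eef_pos: [610.3, 183.7, 102.3]
orientation: [-0.012, 1.0, -0.001, -0.005]
wrist_force: [-1.3, -0.6, -1.0]
opening: 14.9
```

Run:
```python
from h import *
st()
P=wpose(); im=bot.capture('wrist'); save('w5',im); np.save('w5P.npy',P); s=bot.capture('side'); save('side5',s); sc=bot.capture('scene'); save('scene5',sc)
q=proj('side',[613,185,70])[0]; print(q); q2=proj('scene',[613,185,70])[0]; print(q2)
def crop(a,q,r=70): x,y=np.round(q).astype(int); return cv2.resize(a[max(0,y-r):y+r,max(0,x-r):x+r],(400,400),interpolation=cv2.INTER_CUBIC)
save('c5',np.hstack([crop(s,q),crop(sc,q2)])); st()
```

```text
t 6.95 pos [610.3 183.7 102.3] psi 91.33 zt [-0.01  -0.002 -1.   ] F [-1.3 -0.6 -1. ] op 14.9
[307.37699244 166.92541595]
[293.28923377 315.5383447 ]
t 7.1 pos [614.2 184.8 109.3] psi 91.34 zt [ 0.001 -0.    -1.   ] F [ 0.1  0.2 -0.3] op 15.3
```

View pics/c5.png

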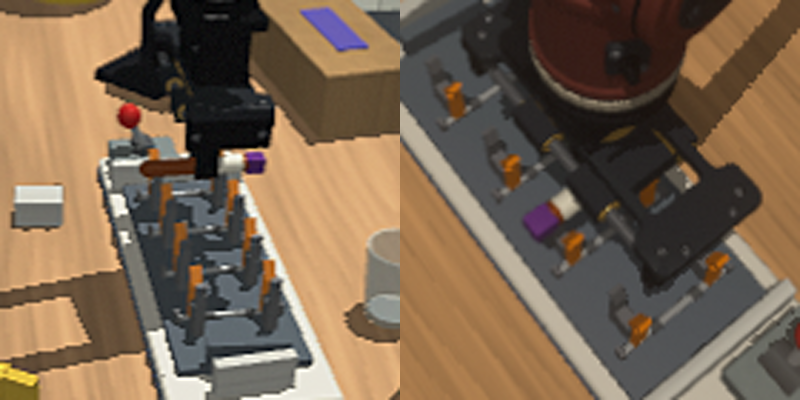

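View pics/w5.png

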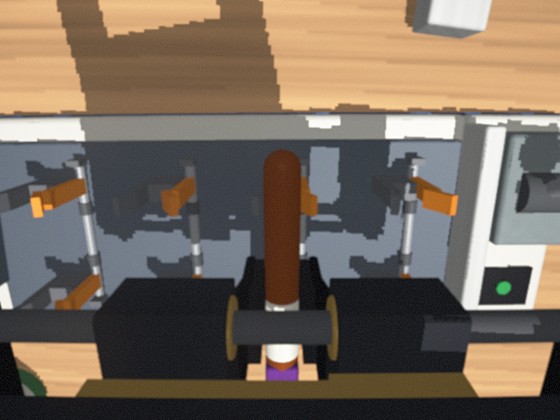

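Run:
```python
from h import *
st(); P=wpose(); im=bot.capture('wrist')
save('w5c',cv2.resize(im[150:270,220:340],None,fx=5,fy=5,interpolation=cv2.INTER_CUBIC)); np.save('w5P.npy',P)
```

```text
t 7.1 pos [614.2 184.8 109.3] psi 91.34 zt [ 0.001 -0.    -1.   ] F [ 0.1  0.2 -0.3] op 15.3
```

View pics/w5c.png

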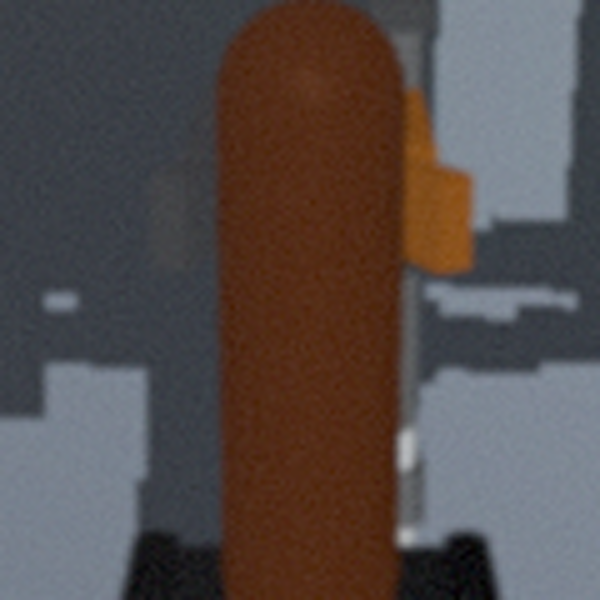

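Run:
```python
from h import *
P=np.load('w5P.npy'); f=lambda x,y:(220+x/5,150+y/5)
for n,p,z in [('orange outer',f(471,270),85),('orange in',f(440,270),85),('grey outer',f(150,265),85),('tubeL',f(218,200),114.7),('tubeR',f(404,200),114.7),('tube tip',f(310,0),114.7)]:
    print(n,onz('wrist',p,z,P)[0].round(1))
```

```text
orange outer [584.4 200.3  85. ]
orange in [584.5 197.1  85. ]
grey outer [584.6 167.5  85. ]
tubeL [570.4 175.7 114.7]
tubeR [570.1 191.5 114.7]
tube tip [553.4 183.2 114.7]
```

The tube sits within 0.5 mm of the clip 2 centre line (outer prong edges at y = 167.5 and 200.3), and it is centred along x. Pressing it in.

>>> drive_tool --increments '[[[0, 0, 0, -0.1, 0, -1.5, -1], [0, 0, 0, 0, 0, -1, -1], [0, 0, 0, 0, 0, -0.8, -1], [0, 0, 0, 0, 0, -0.5, -1], [0, 0, 0, 0, 0, -0.4, -1]]]'

```text
time_s: 7.65
eef_pos: [612.9, 186.0, 67.0]
orientation: [-0.013, 1.0, -0.0, 0.0]
wrist_force: [-3.5, -2.1, 11.7]
opening: 15.3
```

>>> drive_tool --increments '[[[0, 0, 0, 0, 0, -0.3, -1], [0, 0, 0, 0, 0, -0.3, -1], [0, 0, 0, 0, 0, -0.2, -1], [0, 0, 0, 0, 0, 0, -1]]]'

```text
time_s: 8.05
eef_pos: [613.1, 186.1, 57.7]
orientation: [-0.013, 1.0, 0.0, 0.001]
wrist_force: [4.1, 0.1, -1.4]
opening: 14.7
```

>>> drive_tool --increments '[[[0, 0, 0, 0, 0, -0.2, -1], [0, 0, 0, 0, 0, 0, -1], [0, 0, 0, 0, 0, 0, -1]]]'

```text
time_s: 8.35
eef_pos: [612.5, 186.2, 56.1]
orientation: [-0.012, 1.0, 0.0, 0.0]
wrist_force: [0.5, 0.2, 1.9]
opening: 15.0
```

Run:
```python
from h import *
st()
im=bot.capture('wrist'); s=bot.capture('side');  sc=bot.capture('scene')
q=proj('side',[613,185,62])[0]; q2=proj('scene',[613,185,62])[0]
def crop(a,q,r=45): x,y=np.round(q).astype(int); return cv2.resize(a[max(0,y-r):y+r,max(0,x-r):x+r],(400,400),interpolation=cv2.INTER_CUBIC)
save('c6',np.hstack([crop(s,q),crop(sc,q2)])); st()
```

```text
t 8.35 pos [612.5 186.2  56.1] psi 91.43 zt [ 0.  0. -1.] F [0.5 0.2 1.9] op 15.0
t 8.5 pos [612.5 186.3  56.1] psi 91.43 zt [ 0.  0. -1.] F [0.5 1.5 3.4] op 15.3
```

View pics/c6.png

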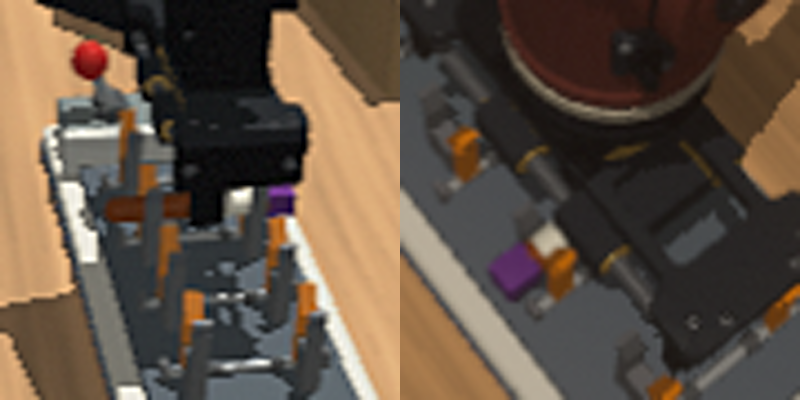

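Tube B is home: the force peaked at 12 N, dropped, then bottomed out. I'll open a little, rise, and move toward tube A.

>>> drive_tool --increments '[[[0, 0, 0, 0, 0, 0, -0.3], [0, 0, 0, 0, 0, 0, -0.3], [0, 0, 0, 0, 0, 0, -0.3], [0, 0, 0, 0, 0, 3, -0.3], [0, 0, 0, 0, 0, 4, -0.3]]]'

```text
time_s: 9.0
eef_pos: [609.7, 185.4, 123.1]
orientation: [-0.012, 1.0, -0.001, -0.004]
wrist_force: [-0.1, 0.5, -0.1]
opening: 30.3
```

>>> drive_tool --increments '[[[0, 0, 0, -1, -3, 4, -0.3], [0, 0, 0, -2, -4, 4, -0.3], [0, 0, 0, -2, -4, 0, -0.3], [0, 0, 0, 0, 0, 0, -0.3], [0, 0, 0, 0, 0, 0, -0.3]]]'

```text
time_s: 9.5
eef_pos: [565.6, 82.6, 198.4]
orientation: [-0.011, 1.0, 0.0, -0.0]
wrist_force: [0.5, 0.8, -0.6]
opening: 30.4
```

Run:
```python
from h import *
st()
P=wpose(); im=bot.capture('wrist'); save('w7',im); np.save('w7P.npy',P)
s=bot.capture('side'); save('side7',s)
for o in tubes(s,None,'side')[:4]: print(*o)
```

```text
t 9.5 pos [565.6  82.6 198.4] psi 91.31 zt [-0.  0. -1.] F [ 0.5  0.8 -0.6] op 30.4
amber [277. 313.] [ 476.2 -257.7] [67.4 18.9] 5.6
amber [ 68. 253.] [ 0.7 -4.5] [213.3 219.2] 0.5
amber [142. 117.] [ 88.3 720.6] [ 84.4 406.4] 8.5
amber [ 32. 129.] [-304.6  770.1] [256.  912.3] 20.8
```

View pics/w7.png

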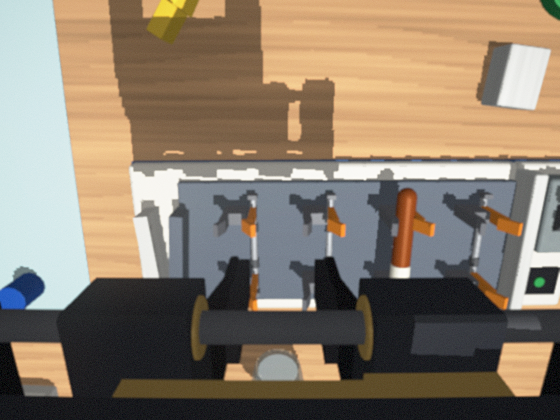

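View pics/side7.png

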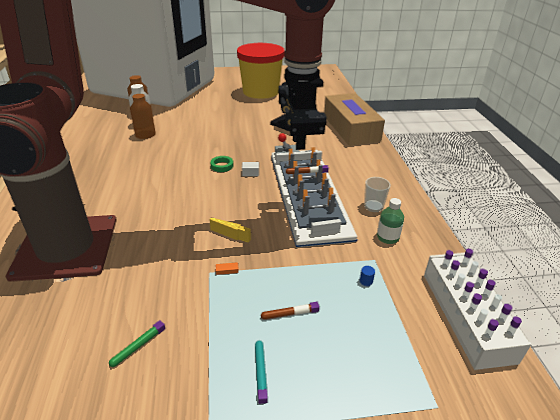

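Tube B is seated level in clip 2, at (405,230) in the wrist view. Tube A is unmoved. Going to A.

>>> drive_tool --increments '[[[0, 0, 1, -1, -4.5, 0, 0], [0, 0, 1, -1, -4.5, 0, 0.4], [0, 0, 1, -1, -4.5, 0, 0.4], [0, 0, 1.3, -1, -4.5, 0, 0.4], [0, 0, 0, -1, -4.5, -1, 0.4]]]'

```text
time_s: 10.1
eef_pos: [517.0, -142.6, 189.3]
orientation: [-0.051, 0.999, -0.0, 0.001]
wrist_force: [1.0, -0.7, -0.3]
opening: 58.4
```

>>> drive_tool --increments '[[[0, 0, 0, -1.2, -4.5, -2, 0.4], [0, 0, 0, 0, -4.5, -2, 0.4], [0, 0, 0, 0, -2.2, -2, 0.4], [0, 0, 0, 0, 0, -2, 0.4], [0, 0, 0, 0, 0, 0, 0.4]]]'

```text
time_s: 10.6
eef_pos: [502.4, -251.6, 104.6]
orientation: [-0.05, 0.999, 0.002, -0.003]
wrist_force: [-1.3, -0.3, -0.1]
opening: 60.8
```

>>> drive_tool --increments '[[[0, 0, 0, 0, 0, 0, 0.4]]]'

```text
time_s: 10.7
eef_pos: [504.4, -252.0, 108.1]
orientation: [-0.051, 0.999, 0.001, -0.001]
wrist_force: [0.5, -0.1, -0.5]
opening: 61.2
```

Run:
```python
from h import *
st()
P=wpose(); im=bot.capture('wrist'); save('w8',im)
for o in tubes(im,P): print(*o)
```

```text
t 10.7 pos [ 504.4 -252.   108.1] psi 95.8 zt [-0.002  0.001 -1.   ] F [ 0.5 -0.1 -0.5] op 61.2
amber [280. 178.] [ 477.1 -256.6] [68.7 14.6] 6.1
amber [510.  53.] [ 379.6 -115.5] [61.3 34. ] 1.2
cap [280. 279.] [ 554.4 -249.    10. ]
cap [24. 84.] [ 430.4 -431.2   10. ]
```

View pics/w8.png

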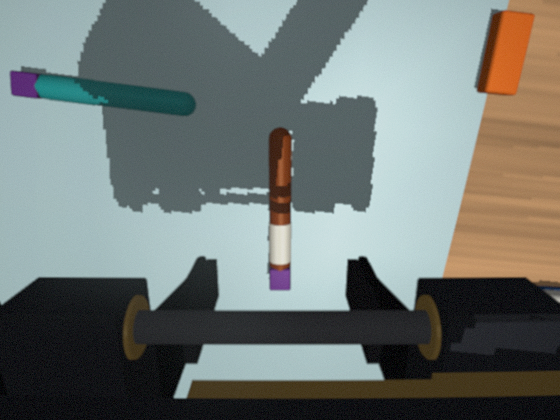

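>>> drive_tool --increments '[[[0, 0, 0, -0.2, -0.2, -3.5, 0.4], [0, 0, 0, 0, 0, -3.5, 0.2], [0, 0, 0, 0, 0, -2, 0], [0, 0, 0, 0, 0, -1, -0.2], [0, 0, 0, 0, 0, -0.5, -0.2]]]'

```text
time_s: 11.25
eef_pos: [502.9, -254.7, 4.1]
orientation: [-0.051, 0.999, -0.0, 0.0]
wrist_force: [-0.3, 0.2, 0.6]
opening: 38.5
```

>>> drive_tool --increments '[[[0, 0, 0, 0, 0, 0, -0.4], [0, 0, 0, 0, 0, 0, -0.4]]]'

```text
time_s: 11.45
eef_pos: [503.5, -255.7, 5.4]
orientation: [-0.05, 0.999, -0.001, 0.001]
wrist_force: [0.6, -0.4, -0.5]
opening: 28.9
```

>>> drive_tool --increments '[[[0, 0, 0, -0.1, 0.1, -0.3, -1], [0, 0, 0, 0, 0, 0, -1], [0, 0, 0, 0, 0, 0, -1], [0, 0, 0, 0, 0, 0, -1], [0, 0, 0, 0, 0, 0, -1]]]'

```text
time_s: 11.95
eef_pos: [501.4, -254.2, 1.2]
orientation: [-0.05, 0.999, -0.0, 0.0]
wrist_force: [-0.7, 1.5, 3.4]
opening: 15.1
```

>>> drive_tool --increments '[[[0, 0, 0, 0, 0, 4, -1], [0, 0, 0, 0, 0, 4.5, -1], [0, 0, -1, 1, 3, 4.5, -1], [0, 0, -1, 1.4, 4.5, 2, -1], [0, 0, -1, 1.5, 4.5, 0, -1]]]'

```text
time_s: 12.45
eef_pos: [541.9, -138.5, 151.0]
orientation: [-0.022, 1.0, -0.002, 0.004]
wrist_force: [0.1, -0.3, 0.2]
opening: 15.1
```

>>> drive_tool --increments '[[[0, 0, -1, 1.5, 4, 0, -1], [0, 0, -0.4, 1.5, 4, 0, -1], [0, 0, 0, 1.5, 4, 0, -1], [0, 0, 0, 1.5, 3, 0, -1], [0, 0, 0, 1.5, 3, -2, -1]]]'

```text
time_s: 12.95
eef_pos: [616.9, 43.7, 129.1]
orientation: [-0.012, 1.0, -0.0, 0.003]
wrist_force: [0.4, -0.0, 0.2]
opening: 14.9
```

>>> drive_tool --increments '[[[0, 0, 0, 0, 0, -2, -1], [0, 0, 0, 0, 0, 0, -1], [0, 0, 0, 0, 0, 0, -1]]]'

```text
time_s: 13.25
eef_pos: [613.3, 41.9, 105.7]
orientation: [-0.012, 1.0, -0.0, -0.001]
wrist_force: [0.3, 0.8, -0.2]
opening: 15.1
```

Run:
```python
from h import *
st()
P=wpose(); im=bot.capture('wrist'); save('w9',im);np.save('w9P.npy',P); st()
save('w9c',cv2.resize(im[130:280,200:350],None,fx=4,fy=4,interpolation=cv2.INTER_CUBIC))
```

```text
t 13.25 pos [613.3  41.9 105.7] psi 91.33 zt [-0.002 -0.    -1.   ] F [ 0.3  0.8 -0.2] op 15.1
t 13.3 pos [614.1  41.5 106.8] psi 91.3 zt [ 0. -0. -1.] F [ 0.6 -0.3  0. ] op 15.3
```

View pics/w9.png

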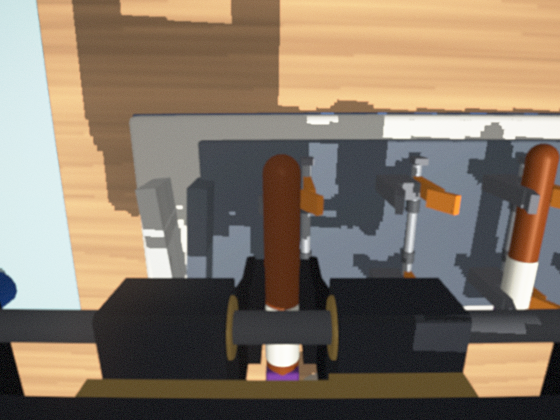

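View pics/w9c.png

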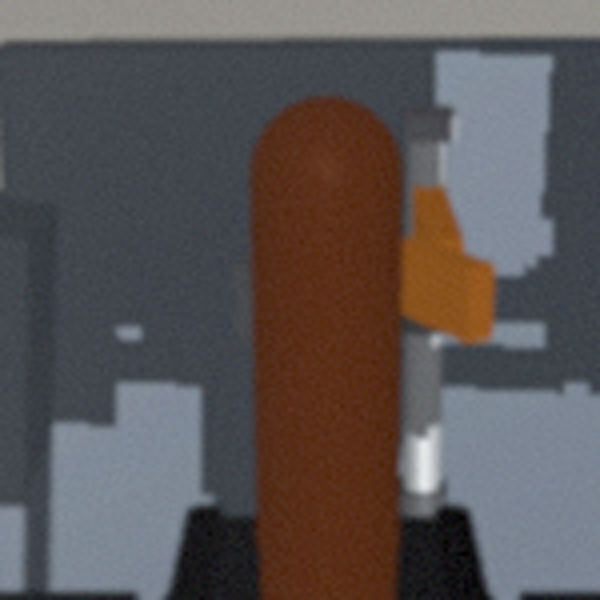

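Run:
```python
from h import *
P=np.load('w9P.npy'); f=lambda x,y:(200+x/4,130+y/4)
for n,p,z in [('orange outer',f(493,340),85),('orange in',f(467,342),85),('grey outer',f(235,335),85),('tubeL',f(250,200),112.3),('tubeR',f(402,200),112.3),('tube tip',f(326,96),112.3)]:
    print(n,onz('wrist',p,z,P)[0].round(1))
```

```text
orange outer [588.2  61.9  85. ]
orange in [588.6  58.6  85. ]
grey outer [588.3  29.3  85. ]
tubeL [565.1  32.3 112.3]
tubeR [564.8  48.2 112.3]
tube tip [554.1  40.  112.3]
```

>>> drive_tool --increments '[[[0, 0, 0, 0.2, 0.5, 0, -1], [0, 0, 0, 0, 0, -1, -1], [0, 0, 0, 0, 0, -0.8, -1], [0, 0, 0, 0, 0, 0, -1]]]'

```text
time_s: 13.7
eef_pos: [614.6, 46.9, 86.4]
orientation: [-0.011, 1.0, 0.0, -0.002]
wrist_force: [0.7, -1.7, -0.2]
opening: 15.1
```

Run:
```python
from h import *
st()
P=wpose(); im=bot.capture('wrist'); np.save('w10P.npy',P)
save('w10c',cv2.resize(im[130:280,200:350],None,fx=4,fy=4,interpolation=cv2.INTER_CUBIC))
```

```text
t 13.7 pos [614.6  46.9  86.4] psi 91.31 zt [-0.003  0.    -1.   ] F [ 0.7 -1.7 -0.2] op 15.1
```

View pics/w10c.png

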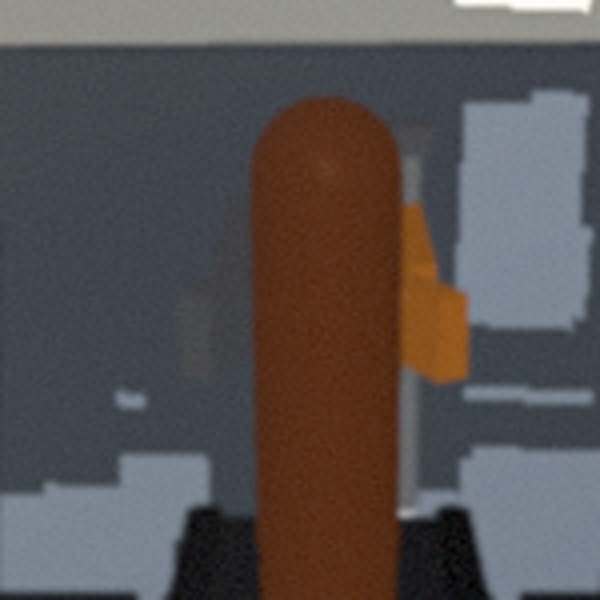

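The prong edges at 180 and 468 have their midpoint at 324, and the tube axis is at 326, so it's centred over clip 0. Pressing.

>>> drive_tool --increments '[[[0, 0, 0, 0, 0, -0.8, -1], [0, 0, 0, 0, 0, -0.6, -1], [0, 0, 0, 0, 0, -0.5, -1], [0, 0, 0, 0, 0, -0.4, -1], [0, 0, 0, 0, 0, -0.4, -1]]]'

```text
time_s: 14.25
eef_pos: [617.3, 46.7, 62.9]
orientation: [-0.012, 1.0, -0.0, 0.001]
wrist_force: [-0.7, -0.5, 6.8]
opening: 15.2
```

>>> drive_tool --increments '[[[0, 0, 0, 0, 0, -0.3, -1], [0, 0, 0, 0, 0, -0.2, -1], [0, 0, 0, 0, 0, 0, -1], [0, 0, 0, 0, 0, 0, -1]]]'

```text
time_s: 14.65
eef_pos: [615.2, 47.3, 55.5]
orientation: [-0.012, 1.0, 0.0, -0.001]
wrist_force: [-0.5, 0.5, -0.8]
opening: 14.9
```

>>> drive_tool --increments '[[[0, 0, 0, 0, 0, -0.15, -1], [0, 0, 0, 0, 0, 0, -1], [0, 0, 0, 0, 0, 0, -1]]]'

```text
time_s: 14.95
eef_pos: [615.7, 47.3, 55.1]
orientation: [-0.012, 1.0, 0.0, -0.0]
wrist_force: [-2.9, 0.5, 4.7]
opening: 14.9
```

>>> drive_tool --increments '[[[0, 0, 0, 0, 0, 0, -0.35], [0, 0, 0, 0, 0, 0, -0.35], [0, 0, 0, 0, 0, 0, -0.35], [0, 0, 0, 0, 0, 3, -0.35], [0, 0, 0, 0, 0, 4, -0.35]]]'

```text
time_s: 15.45
eef_pos: [613.5, 47.2, 122.2]
orientation: [-0.012, 1.0, 0.0, -0.003]
wrist_force: [0.8, -0.0, 0.4]
opening: 28.1
```

>>> drive_tool --increments '[[[0, 0, 0, -3, -3, 4, -0.35], [0, 0, 0, -4, -3, 4, -0.35], [0, 0, 0, -4, -2, 2, -0.35], [0, 0, 0, 0, 0, 0, -0.35], [0, 0, 0, 0, 0, 0, -0.35]]]'

```text
time_s: 15.95
eef_pos: [519.2, -22.5, 211.2]
orientation: [-0.011, 1.0, -0.0, 0.001]
wrist_force: [-0.6, 0.6, -0.5]
opening: 28.0
```

Run:
```python
from h import *
st()
P=wpose(); im=bot.capture('wrist'); save('w11',im); np.save('w11P.npy',P)
s=bot.capture('side'); save('side11',s)
save('side11c',cv2.resize(s[110:280,190:400],None,fx=3.5,fy=3.5,interpolation=cv2.INTER_CUBIC))
```

```text
t 15.95 pos [519.2 -22.5 211.2] psi 91.25 zt [ 0.003 -0.    -1.   ] F [-0.6  0.6 -0.5] op 28.0
```

View pics/w11.png

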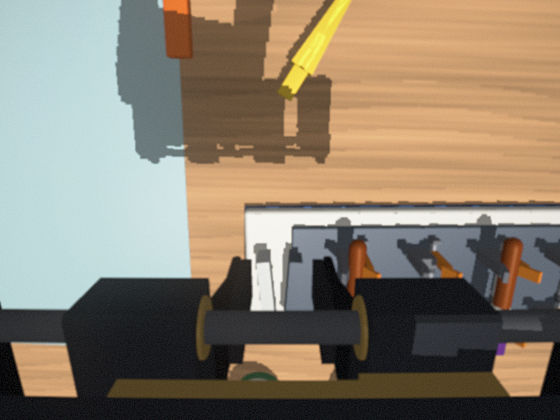

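View pics/side11c.png

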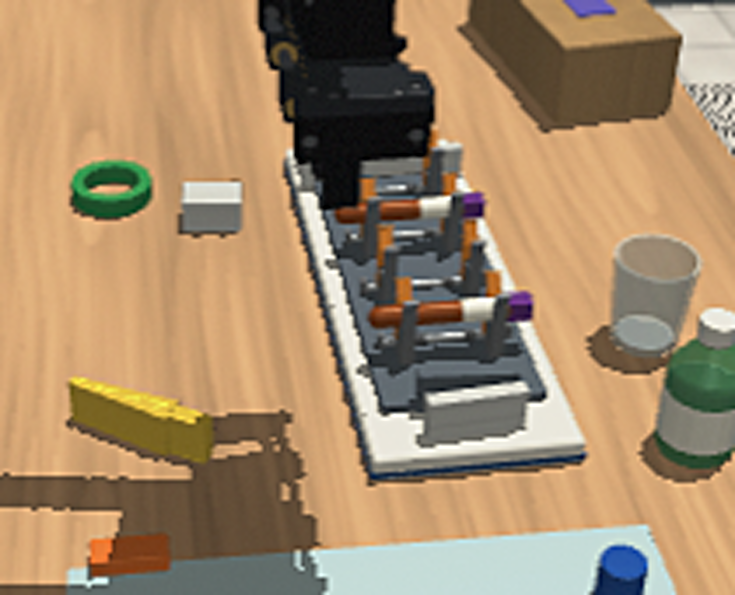

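Both tubes are seated: clip 0 at (450,312) and clip 2 at (410,208) in the side crop. Next is the wedge. Its block end is at wrist (298,78), with the thin end further away.

Run:
```python
from h import *
P=np.load('w11P.npy')
print('block top corners',onz('wrist',[(281,86),(293,97),(301,64),(314,74)],34,P).round(1))
s=cv2.imread('pics/side11.png'); hsv=cv2.cvtColor(s,cv2.COLOR_BGR2HSV); m=cv2.inRange(hsv,(20,120,80),(35,255,255)); m[:200]=0; m[260:]=0;m[:,:190]=0;m[:,260:]=0
ys,xs=np.nonzero(m); print(xs.min(),xs.max(),ys.min(),ys.max())
cv2.imwrite('pics/s11w.png',cv2.resize(s[205:255,200:260],None,fx=9,fy=9,interpolation=cv2.INTER_CUBIC))
```

```text
block top corners [[428.6 -25.7  34. ]
 [437.4 -15.2  34. ]
 [410.6  -9.3  34. ]
 [418.3   2.   34. ]]
210 250 217 242
```

>>> drive_tool --increments '[[[0, 0, -8.5, -2, 1, 0, 0], [0, 0, -8.5, -2, 1, 0, 0], [0, 0, -8.5, -2, 1, 0, 0], [0, 0, -8.5, -2, 0, 0, 0], [0, 0, -8.5, -1, 0, 0, 0]]]'

```text
time_s: 16.55
eef_pos: [427.9, 9.0, 208.8]
orientation: [0.354, 0.935, -0.0, -0.002]
wrist_force: [1.0, -0.3, 0.4]
opening: 43.3
```

>>> drive_tool --increments '[[[0, 0, 0, 0, 0, 0, 0], [0, 0, 0, 0, 0, 0, 0]]]'

```text
time_s: 16.75
eef_pos: [429.5, 8.3, 209.7]
orientation: [0.349, 0.937, -0.0, -0.0]
wrist_force: [0.2, 0.2, 0.6]
opening: 43.4
```

Run:
```python
from h import *
st()
P=wpose(); im=bot.capture('wrist'); save('w12',im); np.save('w12P.npy',P)
```

```text
t 16.75 pos [429.5   8.3 209.7] psi 49.1 zt [-0.001  0.    -1.   ] F [0.2 0.2 0.6] op 43.4
```

View pics/w12.png

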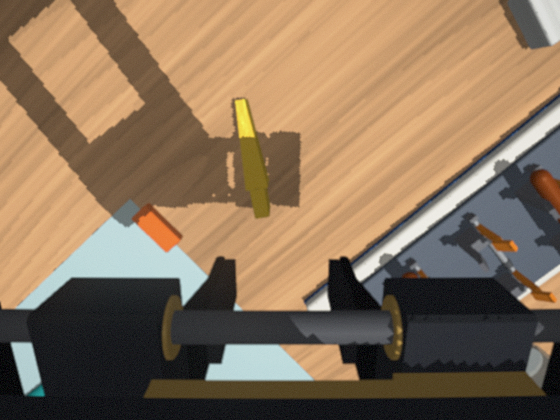

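Run:
```python
from h import *
im=cv2.imread('pics/w12.png'); P=np.load('w12P.npy')
cv2.imwrite('pics/w12c.png',cv2.resize(im[90:225,205:300],None,fx=4.4,fy=4.4,interpolation=cv2.INTER_CUBIC))
hsv=cv2.cvtColor(im,cv2.COLOR_BGR2HSV); m=cv2.inRange(hsv,(18,100,50),(36,255,255))
n,l,s,c=cv2.connectedComponentsWithStats(m); i=1+s[1:,4].argmax(); print(s[i])
ys,xs=np.nonzero(l==i); w=onz('wrist',np.c_[xs,ys],34,P)[:,:2]
r=cv2.minAreaRect(w.astype(np.float32)); print(r)
```

```text
[ 144  371  401   28 7799]
((641.782958984375, -82.38594055175781), (449.27618408203125, 34.30089569091797), 49.14989471435547)
```

View pics/w12c.png

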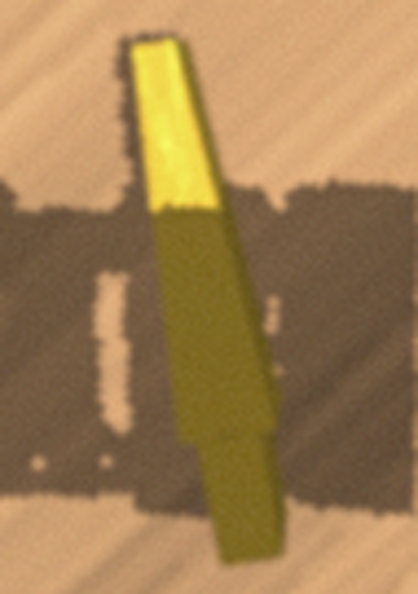

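Run:
```python
from h import *
P=np.load('w12P.npy'); f=lambda p:(205+p[0]/4.4,90+p[1]/4.4)
L=dict(tl=(132,42),tr=(178,38),stepBladeL=(180,440),stepL=(198,440),stepR=(272,432),endL=(220,562),endR=(283,552))
W={k:onz('wrist',f(p),34,P)[0][:2] for k,p in L.items()}
for k in W: print(k,W[k].round(1))
t=(W['tl']+W['tr'])/2; e=(W['endL']+W['endR'])/2
d=t-e; print('len',np.linalg.norm(d),'head',np.degrees(np.arctan2(d[1],d[0])),'widths',np.linalg.norm(W['tl']-W['tr']),np.linalg.norm(W['stepBladeL']-W['stepR']),np.linalg.norm(W['endL']-W['endR']))
u=d/np.linalg.norm(d); print('origin from thin',t-94*u,'from end',e+14*u)
# from left edge of block
b=W['stepL']-W['endL']; print('block left edge heading',np.degrees(np.arctan2(b[1],b[0])),np.linalg.norm(b))
```

```text
tl [342.7  30. ]
tr [348.   37.3]
stepBladeL [407.6 -16.7]
stepL [410.1 -13.9]
stepR [418.9  -1.1]
endL [432.8 -28.3]
endR [440.  -16.7]
len 106.96827768100177 head 148.33540013930585 widths 9.018703919626244 19.272352407459277 13.632811218514409
origin from thin [425.37130287 -15.67730851] from end [424.49316726 -15.13571013]
block left edge heading 147.65918869079016 26.984555895915662
```

The wedge measures 107 mm long, 9 mm wide at the thin end and 13.6 mm at the block, all matching. Its heading is 148° and its origin ≈ (425,-15). Moving over its grip block.

>>> drive_tool --increments '[[[0, 0, 5, -0.4, -2.4, -3.5, 0], [0, 0, 4.1, 0, 0, -3.5, 0], [0, 0, 0, 0, 0, -3, 0], [0, 0, 0, 0, 0, 0, 0], [0, 0, 0, 0, 0, 0, 0]]]'

```text
time_s: 17.3
eef_pos: [425.2, -16.0, 110.3]
orientation: [0.276, 0.961, -0.0, -0.001]
wrist_force: [-0.6, 0.7, 0.7]
opening: 43.5
```

Run:
```python
from h import *
st()
P=wpose(); im=bot.capture('wrist'); save('w13',im); np.save('w13P.npy',P)
```

```text
t 17.3 pos [425.2 -16.  110.3] psi 58.01 zt [-0.002  0.    -1.   ] F [-0.6  0.7  0.7] op 43.5
```

View pics/w13.png

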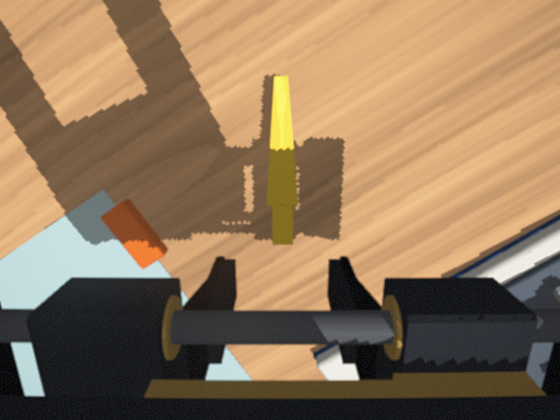

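The wedge is aligned with the tool: block at column 283, tool axis about 282. Descending to grip the block.

>>> drive_tool --increments '[[[0, 0, 0, 0, 0, -3.5, 0], [0, 0, 0, 0, 0, -3.5, 0], [0, 0, 0, 0, 0, -2, 0], [0, 0, 0, 0, 0, -1, 0], [0, 0, 0, 0, 0, 0, 0]]]'

```text
time_s: 17.85
eef_pos: [425.6, -16.1, 10.6]
orientation: [0.276, 0.961, -0.0, 0.0]
wrist_force: [-0.4, 0.3, -0.8]
opening: 43.5
```

>>> drive_tool --increments '[[[0, 0, 0, 0, 0, 0, -1], [0, 0, 0, 0, 0, 0, -1], [0, 0, 0, 0, 0, 0, -1], [0, 0, 0, 0, 0, 0, -1], [0, 0, 0, 0, 0, 0, -1]]]'

```text
time_s: 18.35
eef_pos: [425.4, -16.2, 10.8]
orientation: [0.276, 0.961, 0.0, 0.0]
wrist_force: [-0.7, 0.2, 4.8]
opening: 13.6
```

Run:
```python
from h import *
a=cv2.imread('pics/w9.png')[140:285,120:260]; b=cv2.imread('pics/w11.png')[195:315,225:345]
cv2.imwrite('pics/ch.png',np.hstack([cv2.resize(a,(400,414),interpolation=cv2.INTER_CUBIC),cv2.resize(b,(400,414),interpolation=cv2.INTER_CUBIC)]))
s=cv2.imread('pics/side11.png'); cv2.imwrite('pics/ch2.png',cv2.resize(s[195:255,285:365],None,fx=8,fy=8,interpolation=cv2.INTER_CUBIC))
```

```text
(no output)
```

View pics/ch.png

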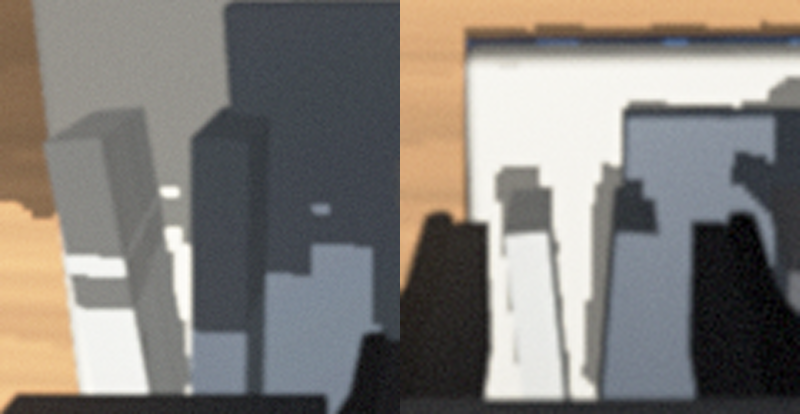

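View pics/ch2.png

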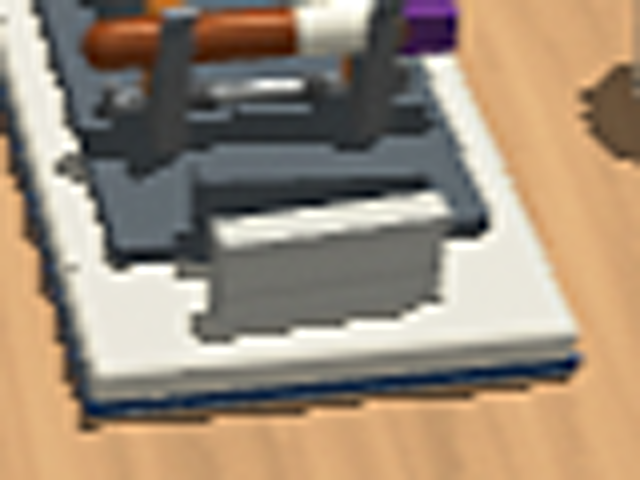

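Run:
```python
from h import *
for nm,o,sc,pts in [('w9',(120,140),(400/140,414/145),dict(Lm=(103,147),Lf=(149,390),Rm=(192,143),Rf=(192,390),Lout=(46,149))),('w11',(225,195),(400/120,414/120),dict(Lm=(547-400,232),Lf=(565-400,398),Rm=(618-400,232),Rf=(603-400,398),Louter=(507-400,234)))]:
    P=np.load(nm+'P.npy')
    for k,p in pts.items():
        print(nm,k,onz('wrist',(o[0]+p[0]/sc[0],o[1]+p[1]/sc[1]),52,P)[0].round(1))
P=None
f=lambda p:(285+p[0]/8,195+p[1]/8)
for k,p in dict(o0=(215,245),o1=(445,215),i0=(210,222),i1=(440,193)).items(): print('side',k,onz('side',f(p),52)[0].round(1))
# base corners
for k,p in dict(c0=(95,378),c1=(575,335)).items(): print('side base',k,onz('side',f(p),20)[0].round(1))
```

```text
w9 Lm [586.1 -33.1  52. ]
w9 Lf [641.2 -27.1  52. ]
w9 Rm [584.9 -14.7  52. ]
w9 Rf [640.9 -17.6  52. ]
w9 Lout [586.8 -45.   52. ]
w11 Lm [584.2 -33.4  52. ]
w11 Lf [634.9 -27.6  52. ]
w11 Rm [583.7 -13.7  52. ]
w11 Rf [634.7 -16.6  52. ]
w11 Louter [585.  -44.5  52. ]
side o0 [583.1 -46.5  52. ]
side o1 [653.7 -39.8  52. ]
side i0 [583.6 -35.7  52. ]
side i1 [654.7 -29.3  52. ]
side base c0 [545.9 -65.   20. ]
side base c1 [691.6 -61.2  20. ]
```

The channel mouth is at x ≈ 585 and the fixed wall's inner face at y ≈ -33.3. Wall slopes of 0.111 and -0.054 give the expected 0.16 taper and a yaw of 1.6°. The seated wedge origin should be at ≈ (561,-24.4). Lifting and turning the wedge.

>>> drive_tool --increments '[[[0, 0, 0, 0, 0, 3, -1], [0, 0, 0, 0, 0, 4, -1], [0, 0, -5, 0, 0, 3, -1], [0, 0, -8, 0, 0, 0, -1], [0, 0, -8, 0, 0, 0, -1]]]'

```text
time_s: 18.85
eef_pos: [426.0, -16.3, 111.7]
orientation: [0.449, 0.893, 0.0, 0.001]
wrist_force: [-0.4, 0.5, -1.2]
opening: 13.3
```

>>> drive_tool --increments '[[[0, 0, -8, 0, 0, 0, -1], [0, 0, -8, 0, 0, 0, -1], [0, 0, -8, 0, 0, 0, -1], [0, 0, -8, 0, 0, 0, -1], [0, 0, -8, 0, 0, 0, -1]]]'

```text
time_s: 19.35
eef_pos: [424.7, -16.0, 110.1]
orientation: [0.728, 0.686, -0.0, -0.0]
wrist_force: [0.4, 0.1, -0.2]
opening: 13.6
```

>>> drive_tool --increments '[[[0, 0, -8, 0, 0, 0, -1], [0, 0, -8, 0, 0, 0, -1], [0, 0, -8, 0, 0, 0, -1], [0, 0, -8, 0, 0, 0, -1], [0, 0, -8, 0, 0, 0, -1]]]'

```text
time_s: 19.85
eef_pos: [424.7, -16.0, 110.1]
orientation: [0.918, 0.396, -0.0, -0.0]
wrist_force: [-0.1, -0.4, -0.9]
opening: 13.8
```

>>> drive_tool --increments '[[[0, 0, -8, 1, 0, 0, -1], [0, 0, -8, 1, 0, 0, -1], [0, 0, -8, 1, 0, 0, -1], [0, 0, -8, 1, 0, 0, -1], [0, 0, 0, 0, 0, 0, -1]]]'

```text
time_s: 20.35
eef_pos: [465.7, -16.1, 110.3]
orientation: [0.992, 0.129, 0.0, 0.0]
wrist_force: [0.4, -0.2, -1.0]
opening: 13.7
```

```bash
python3 -c "from h import *; st(); print(bot.state()['q'].round(2))"
```

```text
t 20.35 pos [465.7 -16.1 110.3] psi -75.13 zt [ 0. -0. -1.] F [ 0.4 -0.2 -1. ] op 13.7
[-0.2  -0.05  2.04  0.    1.15  1.11]
```

>>> drive_tool --increments '[[[0, 0, -7, 0, -0.5, 0, -1], [0, 0, -6.3, 0, -0.6, -2, -1], [0, 0, 0, 0, 0, -3, -1], [0, 0, 0, 0, 0, 0, -1], [0, 0, 0, 0, 0, 0, -1]]]'

```text
time_s: 20.85
eef_pos: [463.9, -26.8, 60.0]
orientation: [1.0, 0.015, -0.001, -0.0]
wrist_force: [0.3, 0.8, -0.1]
opening: 13.9
```

Run:
```python
from h import *
st()
P=wpose(); im=bot.capture('wrist'); save('w14',im); np.save('w14P.npy',P)
s=bot.capture('side'); save('side14',s)
save('side14c',cv2.resize(s[170:270,200:360],None,fx=4.5,fy=4.5,interpolation=cv2.INTER_CUBIC))
```

```text
t 20.85 pos [463.9 -26.8  60. ] psi -88.23 zt [-0.002  0.001 -1.   ] F [ 0.3  0.8 -0.1] op 13.9
```

View pics/w14.png

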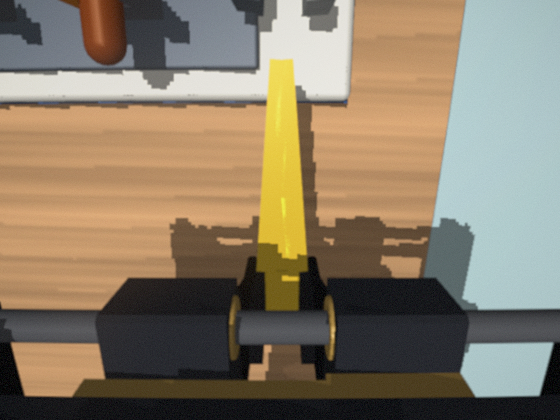

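View pics/side14c.png

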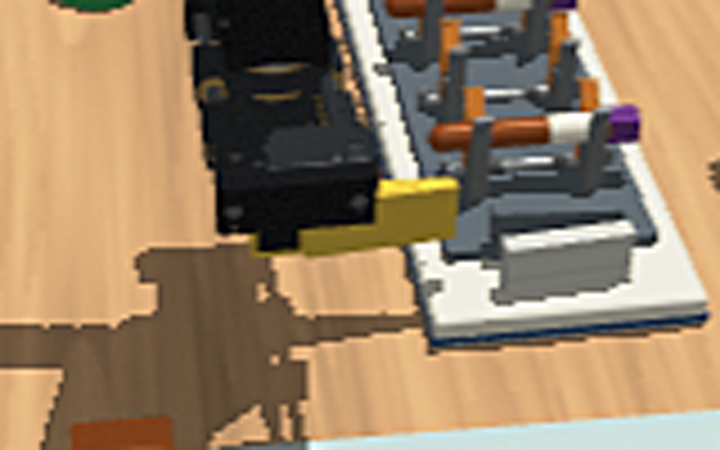

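Run:
```python
from h import *
P=np.load('w14P.npy')
print(onz('wrist',[(270,62),(293,62),(281.5,62)],83.2,P).round(1))
print('block',onz('wrist',[(263,262),(305,262)],83.2,P).round(1))
```

```text
[[557.4 -20.3  83.2]
 [557.7 -28.2  83.2]
 [557.5 -24.2  83.2]]
block [[482.8 -19.1  83.2]
 [483.4 -35.9  83.2]]
```

>>> drive_tool --increments '[[[0, 0, 0, 0, 0, -1.4, -1], [0, 0, 0, 0, 0, -1.2, -1], [0, 0, 0, 0, 0, 0, -1], [0, 0, 0, 0, 0, 0, -1]]]'

```text
time_s: 21.35
eef_pos: [465.0, -27.0, 34.5]
orientation: [1.0, 0.014, -0.0, -0.0]
wrist_force: [0.2, 0.6, -0.5]
opening: 13.8
```

>>> drive_tool --increments '[[[0, 0, 0, 1, 0, 0, -1], [0, 0, 0, 1, 0.05, 0, -1], [0, 0, 0, 1, 0.05, 0, -1], [0, 0, 0, 1, 0, 0, -1], [0, 0, 0, 0, 0, 0, -1]]]'

```text
time_s: 21.85
eef_pos: [507.0, -26.2, 34.7]
orientation: [1.0, 0.014, 0.001, 0.0]
wrist_force: [-0.4, -0.2, -0.8]
opening: 14.0
```

Run:
```python
from h import *
st()
P=wpose(); im=bot.capture('wrist'); save('w15',im); np.save('w15P.npy',P)
s=bot.capture('side'); 
save('side15c',cv2.resize(s[170:270,220:380],None,fx=4.5,fy=4.5,interpolation=cv2.INTER_CUBIC))
```

```text
t 21.85 pos [507.  -26.2  34.7] psi -88.35 zt [ 0.002 -0.    -1.   ] F [-0.4 -0.2 -0.8] op 14.0
```

View pics/w15.png

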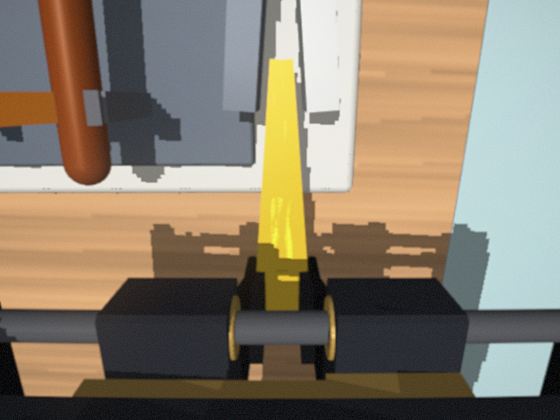

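View pics/side15c.png

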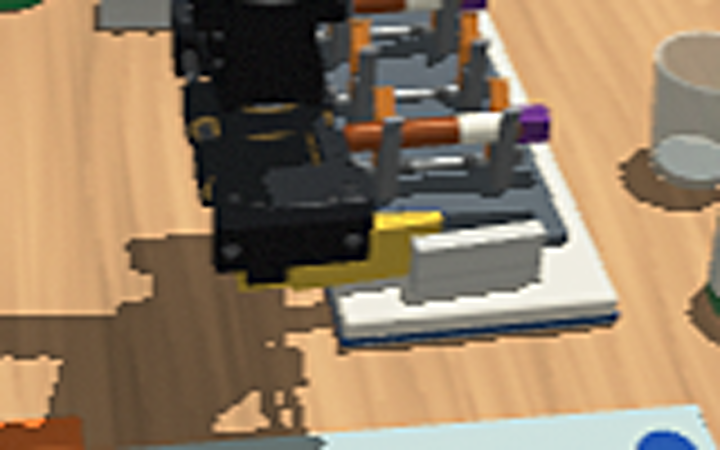

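The thin end is inside the mouth at (282,65), between the walls at columns 258 and 300. Lowering slightly and driving in.

>>> drive_tool --increments '[[[0, 0, 0, 0.5, 0, -0.2, -1], [0, 0, 0, 1, 0.05, -0.1, -1], [0, 0, 0, 1, 0.05, 0, -1], [0, 0, 0, 0.5, 0, 0, -1], [0, 0, 0, 0.3, 0, 0, -1]]]'

```text
time_s: 22.45
eef_pos: [538.9, -25.1, 31.3]
orientation: [1.0, 0.014, 0.0, 0.0]
wrist_force: [-1.2, 0.3, -0.3]
opening: 13.7
```

>>> drive_tool --increments '[[[0, 0, 0, 0.3, 0, 0, -1], [0, 0, 0, 0.3, 0, 0, -1], [0, 0, 0, 0.2, 0, 0, -1], [0, 0, 0, 0, 0, 0, -1]]]'

```text
time_s: 22.85
eef_pos: [546.2, -25.1, 31.3]
orientation: [1.0, 0.014, 0.0, 0.0]
wrist_force: [0.6, 0.3, -1.6]
opening: 14.0
```

>>> drive_tool --increments '[[[0, 0, 0, 0.3, 0, 0, -1], [0, 0, 0, 0.3, 0, 0, -1], [0, 0, 0, 0.2, 0, 0, -1], [0, 0, 0, 0.1, 0, 0, -1]]]'

```text
time_s: 23.25
eef_pos: [555.1, -24.9, 31.2]
orientation: [1.0, 0.014, -0.0, -0.0]
wrist_force: [-1.4, 1.1, -0.5]
opening: 13.9
```

>>> drive_tool --increments '[[[0, 0, 0, 0.2, 0, 0, -1], [0, 0, 0, 0.1, 0, 0, -1], [0, 0, 0, 0.1, 0, 0, -1]]]'

```text
time_s: 23.55
eef_pos: [558.2, -24.5, 30.9]
orientation: [1.0, 0.014, -0.001, -0.0]
wrist_force: [-4.9, 3.2, 0.3]
opening: 13.7
```

>>> drive_tool --increments '[[[0, 0, 0, 0.1, 0, 0, -1], [0, 0, 0, 0.1, 0, 0, -1], [0, 0, 0, 0.1, 0, 0, -1]]]'

```text
time_s: 23.85
eef_pos: [559.1, -24.4, 30.8]
orientation: [1.0, 0.014, -0.003, -0.001]
wrist_force: [-14.6, 3.6, 9.9]
opening: 13.6
```

>>> drive_tool --increments '[[[0, 0, 0, 0.1, 0, 0.05, -1], [0, 0, 0, 0.05, 0, 0, -1], [0, 0, 0, 0, 0, 0, -1]]]'

```text
time_s: 24.15
eef_pos: [559.2, -24.4, 30.8]
orientation: [1.0, 0.014, -0.005, -0.001]
wrist_force: [-15.9, 2.5, 8.7]
opening: 13.7
```

Run:
```python
from h import *
st()
P=wpose(); im=bot.capture('wrist'); save('w16',im); np.save('w16P.npy',P)
s=bot.capture('side'); st()
save('side16c',cv2.resize(s[170:270,220:380],None,fx=4.5,fy=4.5,interpolation=cv2.INTER_CUBIC))
```

```text
t 24.15 pos [559.2 -24.4  30.8] psi -88.35 zt [-0.01   0.001 -1.   ] F [-15.9   2.5   8.7] op 13.7
t 24.25 pos [559.2 -24.4  30.8] psi -88.35 zt [-0.01   0.001 -1.   ] F [-15.6   4.2  10.2] op 13.4
```

View pics/w16.png

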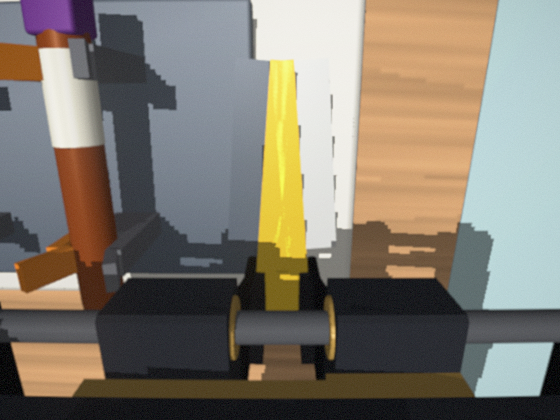

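View pics/side16c.png

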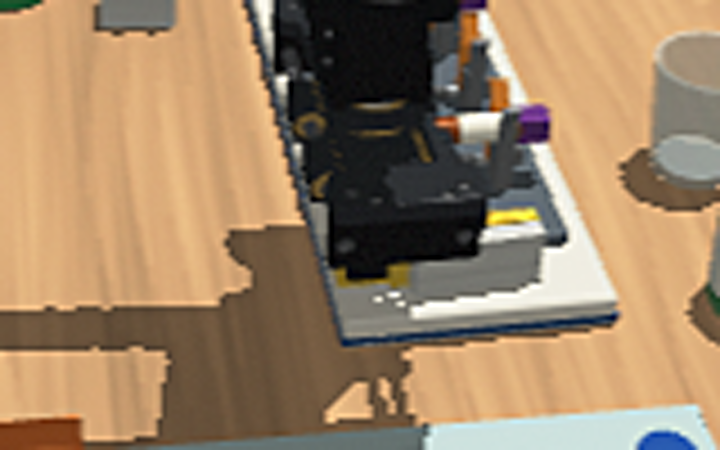

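>>> drive_tool --increments '[[[0, 0, 0, 0.15, 0, 0.05, -1], [0, 0, 0, 0.1, 0, 0.05, -1], [0, 0, 0, 0, 0, 0, -1]]]'

```text
time_s: 24.55
eef_pos: [559.3, -24.4, 30.8]
orientation: [1.0, 0.015, -0.007, -0.001]
wrist_force: [-21.9, 2.4, 9.2]
opening: 13.2
```

>>> drive_tool --increments '[[[0, 0, 0, 0.15, 0, 0, -1], [0, 0, 0, 0, 0, 0, -1], [0, 0, 0, 0, 0, 0, -1]]]'

```text
time_s: 24.85
eef_pos: [559.5, -24.3, 30.7]
orientation: [1.0, 0.015, -0.009, -0.001]
wrist_force: [-25.4, 1.3, 13.4]
opening: 13.6
```

The wedge holds at 25 N with only 0.3 mm of motion, and its thin end is level with the channel end. Releasing and backing away.

>>> drive_tool --increments '[[[0, 0, 0, 0, 0, 0, -0.35], [0, 0, 0, 0, 0, 0, -0.35], [0, 0, 0, 0, 0, 0, -0.35], [0, 0, 0, -0.3, 0, 2, -0.35], [0, 0, 0, 0, 0, 4, -0.35]]]'

```text
time_s: 25.35
eef_pos: [562.2, -24.9, 90.3]
orientation: [1.0, 0.014, -0.003, -0.0]
wrist_force: [0.8, 0.7, 0.5]
opening: 27.9
```

>>> drive_tool --increments '[[[0, 0, 0, -1, -1, 4, -0.35], [0, 0, 0, -2, -2, 4, -0.5], [0, 0, 0, -2, -3, 3, -0.7], [0, 0, 0, 0, 0, 0, -1], [0, 0, 0, 0, 0, 0, -1]]]'

```text
time_s: 25.85
eef_pos: [515.7, -86.0, 204.4]
orientation: [1.0, 0.013, 0.002, 0.001]
wrist_force: [-0.4, -0.6, -1.1]
opening: 5.8
```

Run:
```python
from h import *
st()
s=bot.capture('side'); save('side17',s); sc=bot.capture('scene'); save('scene17',sc)
a=cv2.resize(s[110:260,225:385],None,fx=3.7,fy=3.7,interpolation=cv2.INTER_CUBIC); save('side17c',a)
save('scene17c',cv2.resize(sc[215:420,180:400],None,fx=2.9,fy=2.9,interpolation=cv2.INTER_CUBIC))
```

```text
t 25.85 pos [515.7 -86.  204.4] psi -88.47 zt [ 0.004 -0.001 -1.   ] F [-0.4 -0.6 -1.1] op 5.8
```

View pics/side17c.png

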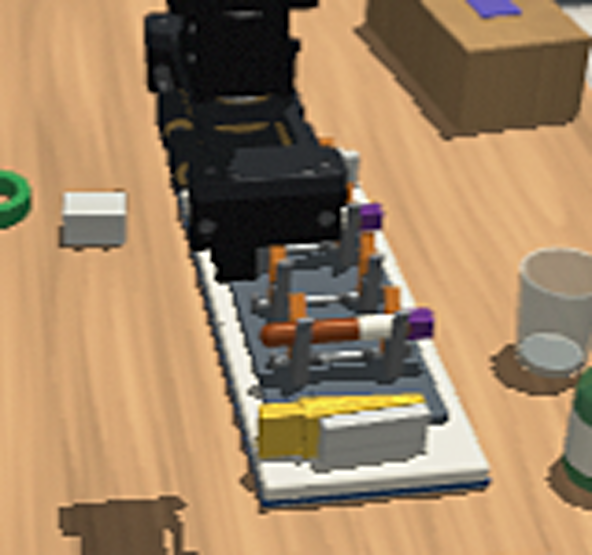

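View pics/scene17c.png

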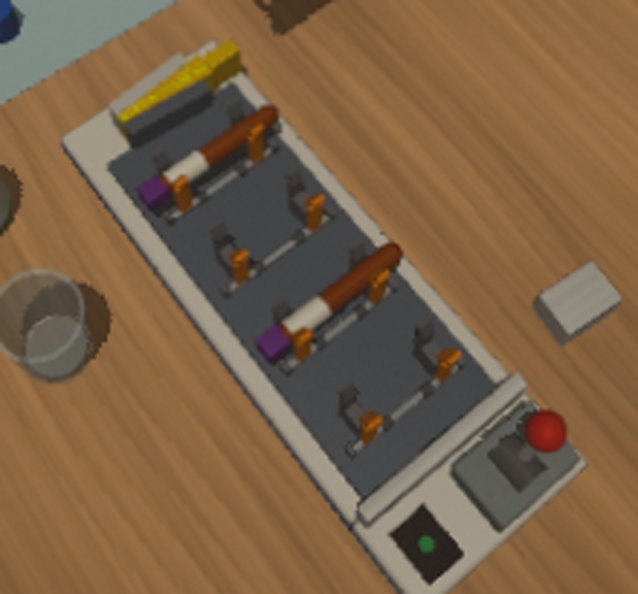

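The wedge is fully in, the carriage meets the stop bar, and both tubes are under closed jaws. Next I'll triangulate the caps for height and locate the switch ball.

Run:
```python
from h import *
def blobs(n,lo,hi,a=15,roi=None):
    im=cv2.imread(f'pics/{n}.png'); h=cv2.cvtColor(im,cv2.COLOR_BGR2HSV); m=cv2.inRange(h,lo,hi)
    if lo[0]==0: m|=cv2.inRange(h,(172,lo[1],lo[2]),(180,255,255))
    k,l,s,c=cv2.connectedComponentsWithStats(m); return [(c[i].round(1),s[i].tolist()) for i in range(1,k) if s[i,4]>a]
for n in ('side17','side11','scene17','scene2'):
    print(n,'purple',[(b[0].tolist(),b[1][4]) for b in blobs(n,(128,70,30),(160,255,255))  if (200<b[0][0]<440 and 130<b[0][1]<300)])
    print(n,'red',[(b[0].tolist(),b[1]) for b in blobs(n,(0,190,90),(4,255,255),30)])
```

```text
side17 purple [([324.8, 168.0], 38), ([338.2, 197.1], 50)]
side17 red [([254.2, 52.7], [237, 43, 33, 20, 547])]
side11 purple [([324.8, 168.0], 38), ([338.2, 197.3], 50)]
side11 red [([253.6, 52.6], [237, 43, 31, 20, 524])]
scene17 purple [([232.3, 280.9], 84)]
scene17 red [([367.9, 363.4], [362, 357, 13, 14, 141])]
scene2 purple [([299.4, 130.1], 29), ([211.2, 182.2], 41)]
scene2 red [([368.0, 363.4], [362, 357, 13, 14, 139])]
```

Run:
```python
from h import *
im=cv2.imread('pics/scene17.png'); h=cv2.cvtColor(im,cv2.COLOR_BGR2HSV); m=cv2.inRange(h,(125,60,20),(165,255,255))
k,l,s,c=cv2.connectedComponentsWithStats(m); print([(c[i].round(1).tolist(),s[i,4]) for i in range(1,k) if s[i,4]>25])
im0=cv2.imread('pics/side5.png'); h=cv2.cvtColor(im0,cv2.COLOR_BGR2HSV); m=cv2.inRange(h,(0,150,90),(5,255,255))|cv2.inRange(h,(172,150,90),(180,255,255)); 
k,l,s,c=cv2.connectedComponentsWithStats(m); print([(c[i].round(1).tolist(),s[i].tolist()) for i in range(1,k) if s[i,4]>25])
for a in (270,): pass
print('cap2',tri((324.8,168),'side',(274,332.5),'scene'))
print('cap0',tri((338.2,197.2),'side',(232.3,280.9),'scene'))
print('ball pix expected', proj('side',[567,345,80]))
```

```text
[([299.2, 130.0], np.int32(36)), ([77.7, 181.2], np.int32(41)), ([62.7, 193.4], np.int32(88)), ([88.1, 200.6], np.int32(89)), ([75.0, 218.9], np.int32(96)), ([99.6, 222.1], np.int32(50)), ([104.3, 231.2], np.int32(51)), ([86.1, 241.2], np.int32(48)), ([232.3, 281.0], np.int32(87)), ([273.6, 333.0], np.int32(94))]
[([260.1, 52.4], [237, 43, 47, 20, 793]), ([282.0, 136.7], [278, 133, 8, 9, 48])]
cap2 (array([662.38390584, 187.71334758,  62.05860197]), np.float64(1.4673278618588357))
cap0 (array([667.92004662,  47.71580606,  60.89461101]), np.float64(0.16351805285646764))
ball pix expected [[283.16519936 137.34298599]]
```

Run:
```python
from h import *
p,e=tri((282.0,136.7),'side',(367.9,363.4),'scene'); print('ball',p.round(1),e)
st()
```

```text
ball [562.9 341.1  84.4] 0.1474574378476544
t 25.95 pos [514.5 -84.6 201.9] psi -88.37 zt [-0.     0.001 -1.   ] F [-1.5 -0.2 -0. ] op 2.5
```

The ball is at (563,341,84), as expected for a lever leaning 0.5 rad toward the robot. The caps at 61 and 62 mm confirm both tubes are home. Going in front of the ball with the fingers shut.

>>> drive_tool --increments '[[[0, 0, 0, 0, 4.5, 0, -1], [0, 0, 0, 0, 4.5, 0, -1], [0, 0, 0, 0, 4.5, 0, -1], [0, 0, 0, 0, 4.5, 0, -1], [0, 0, 0, 0, 4.5, 0, -1]]]'

```text
time_s: 26.45
eef_pos: [513.5, 142.6, 200.9]
orientation: [1.0, 0.015, -0.001, 0.0]
wrist_force: [1.5, 0.3, 0.5]
opening: 0.6
```

>>> drive_tool --increments '[[[0, 0, 0, 0, 4.5, 0, -1], [0, 0, 0, 0, 4.5, 0, -1], [0, 0, 0, 0, 4.5, 0, -1], [0, 0, 0, 0, 4, -2, -1], [0, 0, 0, 0, 2.5, -2, -1]]]'

```text
time_s: 26.95
eef_pos: [513.3, 344.0, 160.8]
orientation: [1.0, 0.016, -0.0, -0.0]
wrist_force: [-0.5, -0.5, -0.3]
opening: 0.3
```

>>> drive_tool --increments '[[[0, 0, 0, 0, 0, -3, -1], [0, 0, 0, 0, 0, -3, -1], [0, 0, 0, 0, 0, 0, -1], [0, 0, 0, 0, 0, 0, -1]]]'

```text
time_s: 27.35
eef_pos: [513.2, 340.1, 101.1]
orientation: [1.0, 0.015, -0.002, 0.001]
wrist_force: [-0.2, 0.4, 0.3]
opening: 0.3
```

Run:
```python
from h import *
st(); print(bot.state()['q'].round(2))
P=wpose(); im=bot.capture('wrist'); save('w18',im)
```

```text
t 27.35 pos [513.2 340.1 101.1] psi -88.31 zt [-0.003 -0.001 -1.   ] F [-0.2  0.4  0.3] op 0.3
[0.46 0.31 1.65 0.   1.18 2.  ]
```

View pics/w18.png

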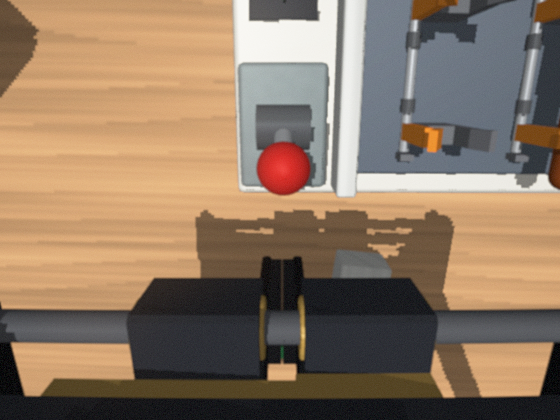

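The ball at (284,168) is straight ahead of the fingers at column 282. Lowering and pushing away from the robot.

>>> drive_tool --increments '[[[0, 0, 0, 0, 0, -1.5, -1], [0, 0, 0, 0, 0, -1.2, -1], [0, 0, 0, 1, 0, 0, -1], [0, 0, 0, 1, 0, 0, -1], [0, 0, 0, 0.8, 0, 0, -1]]]'

```text
time_s: 27.9
eef_pos: [543.8, 340.1, 76.5]
orientation: [1.0, 0.014, 0.0, -0.0]
wrist_force: [-3.6, 0.6, 2.4]
opening: 0.5
```

>>> drive_tool --increments '[[[0, 0, 0, 1, 0.05, 0, -1], [0, 0, 0, 1, 0, 0, -1], [0, 0, 0, 1, 0.05, 0, -1], [0, 0, 0, 0.8, 0, 0, -1], [0, 0, 0, 0, 0, 0, -1]]]'

```text
time_s: 28.4
eef_pos: [578.1, 341.0, 75.2]
orientation: [1.0, 0.014, -0.004, 0.0]
wrist_force: [-12.7, -0.9, 7.5]
opening: 0.4
```

Run:
```python
from h import *
st()
P=wpose(); im=bot.capture('wrist'); save('w19',im)
sc=bot.capture('scene'); save('sc19c',cv2.resize(sc[280:420,290:430],None,fx=4,fy=4,interpolation=cv2.INTER_CUBIC)); save('scene19',sc)
```

```text
t 28.4 pos [578.1 341.   75.2] psi -88.37 zt [-0.007 -0.001 -1.   ] F [-12.7  -0.9   7.5] op 0.4
```

View pics/w19.png

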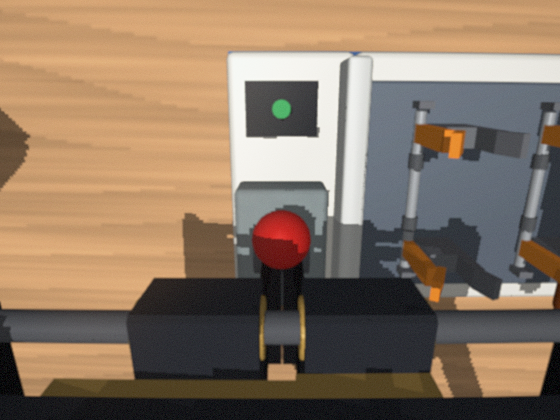

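View pics/sc19c.png

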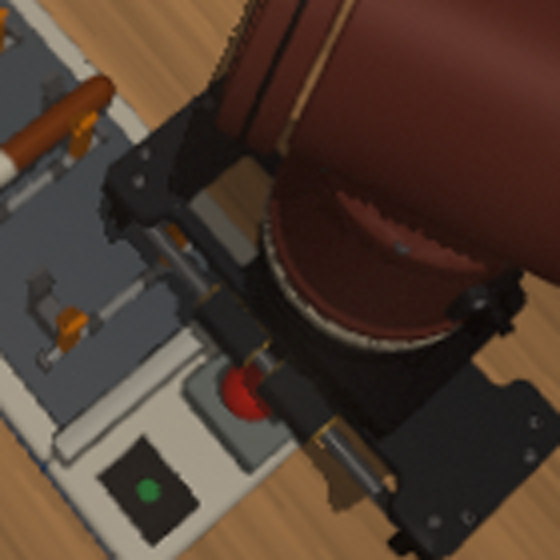

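Run:
```python
from h import *
P=wpose()
print(tri((282,240),'wrist',(351.3,377.5),'scene',P,None)); print(onz('wrist',(282,240),86,P), onz('scene',(351.3,377.5),86))
```

```text
(array([605.81415554, 341.77592509,  95.50310709]), np.float64(0.9098272061941207))
[[601.89694177 341.21815436  86.        ]] [[603.60205783 341.60209051  86.        ]]
```

>>> drive_tool --increments '[[[0, 0, 0, 0, 0, 0, -1], [0, 0, 0, 0, 0, 0, -1]]]'

```text
time_s: 28.7
eef_pos: [578.1, 341.0, 75.2]
orientation: [1.0, 0.014, -0.003, 0.001]
wrist_force: [-10.4, -0.2, 5.9]
opening: 0.2
```

Run:
```python
from h import *
st(); s=bot.state(); print(s['ft_torque'].round(2))
sd=bot.capture('side'); q=proj('side',[590,341,80])[0]; x,y=np.round(q).astype(int); print(x,y)
save('side20c',cv2.resize(sd[y-50:y+40,x-60:x+60],None,fx=6,fy=6,interpolation=cv2.INTER_CUBIC))
```

```text
t 28.7 pos [578.1 341.   75.2] psi -88.34 zt [-0.006 -0.001 -1.   ] F [-10.4  -0.2   5.9] op 0.2
[-0.07  1.99  0.03]
291 138
```

View pics/side20c.png

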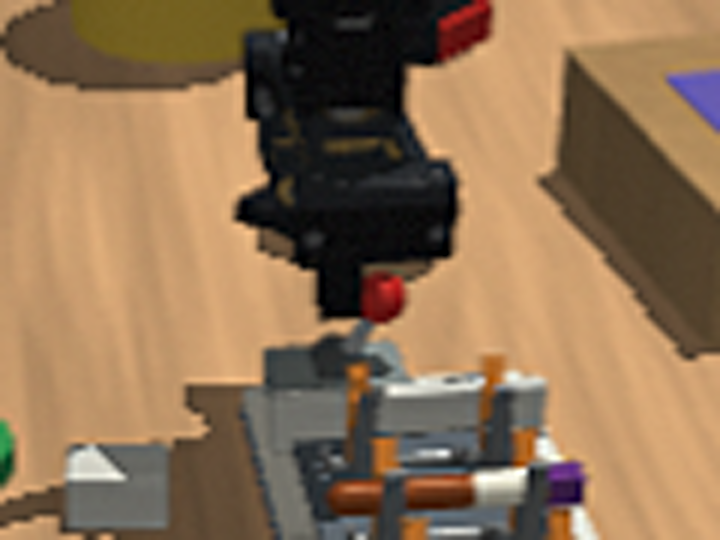

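Run:
```python
from h import *
print(tri((294.7,137.5),'side',(351.3,377.5),'scene')); P=wpose(); print(tri((294.7,137.5),'side',(282,240),'wrist',None,P))
```

```text
(array([601.85853027, 341.24052511,  79.64909676]), np.float64(0.3160387193192352))
(array([600.70602968, 340.81228036,  80.44180352]), np.float64(1.9663338767653529))
```

>>> drive_tool --increments '[[[0, 0, 0, 0.3, 0, 0, -1], [0, 0, 0, 0, 0, 0, -1], [0, 0, 0, 0, 0, 0, -1]]]'

```text
time_s: 29.05
eef_pos: [578.4, 341.0, 75.2]
orientation: [1.0, 0.015, -0.006, 0.001]
wrist_force: [-20.5, -1.6, 12.7]
opening: 0.6
```

```bash
python3 -c "from h import *; st()"
```

```text
t 29.05 pos [578.4 341.   75.2] psi -88.32 zt [-0.012 -0.002 -1.   ] F [-20.5  -1.6  12.7] op 0.6
```

It's a hard stop: 0.3 mm for an extra 10 N. Backing off to look at where the lever rests.

>>> drive_tool --increments '[[[0, 0, 0, -1, 0, 0, -1], [0, 0, 0, -2, 0, 0, -1], [0, 0, 0, -3, 0, 2, -1], [0, 0, 0, -4, 0, 3, -1], [0, 0, 0, -4, 0, 3, -1]]]'

```text
time_s: 29.55
eef_pos: [442.9, 340.5, 156.0]
orientation: [1.0, 0.014, 0.0, 0.0]
wrist_force: [0.0, 0.9, 0.9]
opening: -0.1
```

>>> drive_tool --increments '[[[0, 0, 0, 0, -4.5, 3, -1], [0, 0, 0, 0, -4.5, 3, -1], [0, 0, 0, 0, -4.5, 2, -1], [0, 0, 0, 0, -4.5, 0, -1], [0, 0, 0, 0, -4.5, 0, -1]]]'

```text
time_s: 30.05
eef_pos: [444.7, 121.0, 232.9]
orientation: [1.0, 0.014, 0.002, 0.0]
wrist_force: [0.9, -1.1, -0.4]
opening: 0.4
```

Run:
```python
from h import *
st()
sc=bot.capture('scene'); sd=bot.capture('side'); save('scene21',sc); save('side21',sd)
def b(im):
    h=cv2.cvtColor(im,cv2.COLOR_RGB2HSV); m=cv2.inRange(h,(0,150,90),(5,255,255))|cv2.inRange(h,(172,150,90),(180,255,255))
    k,l,s,c=cv2.connectedComponentsWithStats(m); return [(c[i].round(1).tolist(),s[i].tolist()) for i in range(1,k) if s[i,4]>25]
print(b(sc),b(sd))
save('sc21c',np.hstack([cv2.resize(sc[290:420,280:410],(400,400),interpolation=cv2.INTER_CUBIC),cv2.resize(sd[100:230,240:370],(400,400),interpolation=cv2.INTER_CUBIC)]))
```

```text
t 30.05 pos [444.7 121.  232.9] psi -88.34 zt [ 0.005 -0.    -1.   ] F [ 0.9 -1.1 -0.4] op 0.4
[([352.6, 377.4], [346, 371, 14, 14, 160])] [([270.6, 52.3], [258, 43, 26, 20, 397]), ([307.9, 92.1], [304, 88, 9, 10, 51]), ([294.1, 136.8], [291, 133, 7, 9, 49])]
```

View pics/sc21c.png

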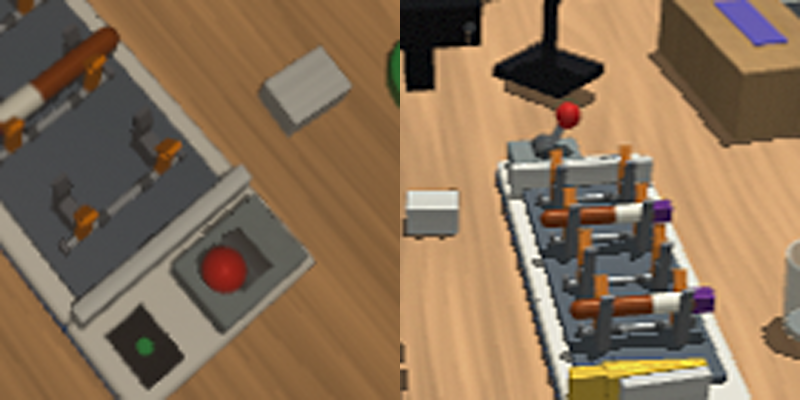

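Run:
```python
from h import *
a,e=tri((294.1,136.8),'side',(352.6,377.4),'scene'); b,f=tri((282.0,136.7),'side',(367.9,363.4),'scene'); print(a,e,b,f)
d=np.linalg.norm((a-b)); print(d, 2*np.arcsin(d/100))
```

```text
[600.2474375  342.63517307  81.34343446] 0.4641802168650418 [562.91694983 341.10651884  84.35520064] 0.1474574378476544
37.48296719319241 0.7684260901321633
```

Run:
```python
from h import *
for xp in (580,582,584,586,588):
  for l in (-.7,-.5,-.4,.3,.4,.5,.6):
    p=[xp+50*np.sin(l),342,42+50*np.cos(l)]
    print(xp,l,np.round(p,0),'scene',proj('scene',p)[0].round(1),'side',proj('side',p)[0].round(1))
```

```text
580 -0.7 [548. 342.  80.] scene [374.  359.2] side [277. 138.]
580 -0.5 [556. 342.  86.] scene [371.2 361.2] side [279.7 136.2]
580 -0.4 [561. 342.  88.] scene [369.6 362.5] side [281.2 135.5]
580 0.3 [595. 342.  90.] scene [355.5 374.1] side [292.5 134.5]
580 0.4 [599. 342.  88.] scene [353.4 376. ] side [294.  134.9]
580 0.5 [604. 342.  86.] scene [351.3 377.8] side [295.5 135.5]
580 0.6 [608. 342.  83.] scene [349.3 379.6] side [296.8 136.2]
582 -0.7 [550. 342.  80.] scene [373.2 359.9] side [277.6 138. ]
582 -0.5 [558. 342.  86.] scene [370.4 361.9] side [280.4 136.2]
582 -0.4 [563. 342.  88.] scene [368.8 363.2] side [281.9 135.5]
582 0.3 [597. 342.  90.] scene [354.7 374.8] side [293.2 134.5]
582 0.4 [601. 342.  88.] scene [352.5 376.7] side [294.7 134.9]
582 0.5 [606. 342.  86.] scene [350.4 378.5] side [296.1 135.5]
582 0.6 [610. 342.  83.] scene [348.4 380.3] side [297.5 136.2]
584 -0.7 [552. 342.  80.] scene [372.4 360.6] side [278.3 138. ]
584 -0.5 [560. 342.  86.] scene [369.6 362.6] side [281.  136.2]
584 -0.4 [565. 342.  88.] scene [368.  363.8] side [282.5 135.4]
584 0
[... 450 characters left out ...]
0.3 [601. 342.  90.] scene [353.  376.2] side [294.5 134.4]
586 0.4 [605. 342.  88.] scene [350.8 378.1] side [296.  134.8]
586 0.5 [610. 342.  86.] scene [348.7 379.9] side [297.4 135.4]
586 0.6 [614. 342.  83.] scene [346.7 381.8] side [298.8 136.1]
588 -0.7 [556. 342.  80.] scene [370.7 361.9] side [279.6 137.9]
588 -0.5 [564. 342.  86.] scene [368. 364.] side [282.4 136.1]
588 -0.4 [569. 342.  88.] scene [366.3 365.2] side [283.9 135.4]
588 0.3 [603. 342.  90.] scene [352.1 376.9] side [295.1 134.4]
588 0.4 [607. 342.  88.] scene [350.  378.8] side [296.7 134.8]
588 0.5 [612. 342.  86.] scene [347.9 380.7] side [298.1 135.4]
588 0.6 [616. 342.  83.] scene [345.8 382.5] side [299.5 136.1]
```

Both cameras agree on about 0.78 rad of travel, short of the 1.0 expected, so something else may have stopped the push. I'm checking the black stand behind the switch.

Run:
```python
from h import *
a=cv2.imread('pics/side21.png'); b=cv2.imread('pics/side0.png')
cv2.imwrite('pics/st.png',np.hstack([cv2.resize(i[0:170,210:370],(400,425),interpolation=cv2.INTER_CUBIC) for i in (a,b)]))
c=cv2.imread('pics/side20c.png') 
print(onz('side',[(277,124),(302,118),(290,133),(289,120)],0).round(0))
```

```text
[[581. 601.   0.]
 [679. 643.   0.]
 [617. 527.   0.]
 [629. 630.   0.]]
```

View pics/st.png

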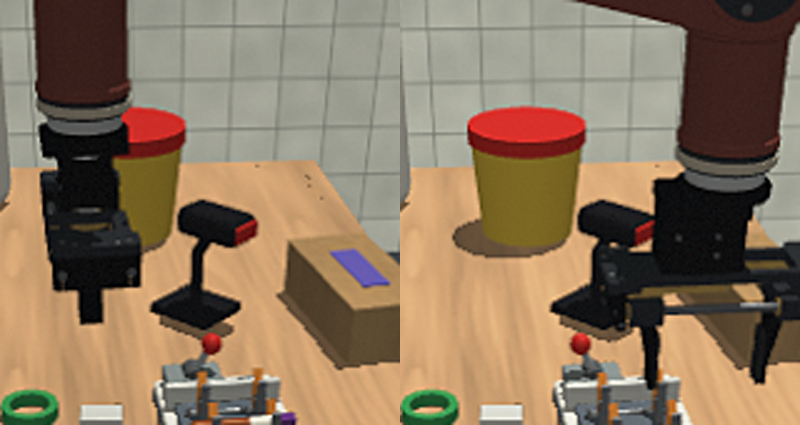

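View pics/scene21.png

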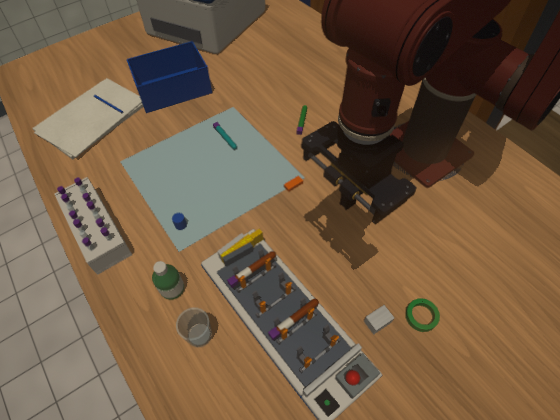

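Run:
```python
from h import *
# w18 pose: pos 513.2 340.1 101.1 psi -88.31
T=np.eye(4); a=np.radians(-88.31)
# tool y at angle psi, z down
y=np.array([np.cos(a),np.sin(a),0]); z=np.array([0,0,-1.]); x=np.cross(y,z); T[:3,:3]=np.c_[x,y,z]; T[:3,3]=[513.2,340.1,101.1]
P=T@np.array(bot.camera_params('wrist')['hand_eye']); np.save('w18P.npy',P)
for zz in (42,50): print('hub',zz,onz('wrist',[(284,104),(284,127),(284,148)],zz,P).round(1).tolist())
for zz in (76,80,84,88): print('ball',zz,onz('wrist',(284,168),zz,P).round(1)[0])
T[:3,3]=[578.1,341,75.2]; P=T@np.array(bot.camera_params('wrist')['hand_eye'])
for zz in (76,80,84,88): print('ball end',zz,onz('wrist',(282,240),zz,P).round(1)[0])
im=cv2.imread('pics/w18.png'); im2=cv2.imread('pics/scene21.png')
cv2.imwrite('pics/hub.png',np.hstack([cv2.resize(im[50:210,220:380],(400,400),interpolation=cv2.INTER_CUBIC),cv2.resize(im2[350:410,320:380],(400,400),interpolation=cv2.INTER_CUBIC)]))
```

```text
hub 42 [[591.6, 340.7, 42.0], [578.9, 340.3, 42.0], [567.0, 339.9, 42.0]]
hub 50 [[591.7, 340.7, 50.0], [579.5, 340.4, 50.0], [568.0, 340.0, 50.0]]
ball 76 [561.4 340.   76. ]
ball 80 [562.1 340.   80. ]
ball 84 [562.9 340.1  84. ]
ball 88 [563.6 340.1  88. ]
ball end 76 [597.9 341.1  76. ]
ball end 80 [599.5 341.1  80. ]
ball end 84 [601.  341.2  84. ]
ball end 88 [602.6 341.3  88. ]
```

View pics/hub.png

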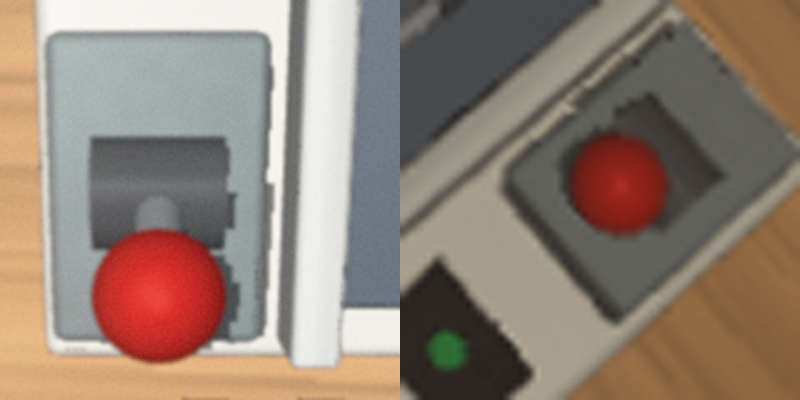

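The stand is far off (y ≈ 600) and was not touched. The hub is at x ≈ 580, and the ball went from 563 to 601, which is symmetric about it, so the stop is consistent with "on". I'll check with one more gentle push at a different height.

>>> drive_tool --increments '[[[0, 0, 0, 2, 4.5, 0, -1], [0, 0, 0, 2, 4.5, 0, -1], [0, 0, 0, 2, 4.5, -3, -1], [0, 0, 0, 2, 4.5, -4, -1], [0, 0, 0, 0, 4, -4, -1]]]'

```text
time_s: 30.65
eef_pos: [519.4, 325.2, 138.2]
orientation: [1.0, 0.014, 0.002, -0.001]
wrist_force: [0.5, -0.7, 0.6]
opening: 0.4
```

>>> drive_tool --increments '[[[0, 0, 0, 0, 0, -2, -1], [0, 0, 0, 0, 0, 0, -1], [0, 0, 0, 0, 0, 0, -1]]]'

```text
time_s: 30.95
eef_pos: [516.7, 322.8, 118.4]
orientation: [1.0, 0.014, -0.0, 0.0]
wrist_force: [0.6, 0.2, 0.7]
opening: 0.6
```

Run:
```python
from h import *
st()
P=wpose(); im=bot.capture('wrist'); save('w22',im)
h=cv2.cvtColor(im,cv2.COLOR_RGB2HSV); m=cv2.inRange(h,(0,150,60),(5,255,255))|cv2.inRange(h,(172,150,60),(180,255,255))
k,l,s,c=cv2.connectedComponentsWithStats(m); i=1+s[1:,4].argmax(); print(c[i],s[i])
for z in (78,82,86,90): print(z,onz('wrist',c[i],z,P)[0].round(1))
```

```text
t 30.95 pos [516.7 322.8 118.4] psi -88.35 zt [-0. -0. -1.] F [0.6 0.2 0.7] op 0.6
[248.36147624  92.74974722] [ 224   67   50   52 1978]
78 [600.5 341.8  78. ]
82 [600.4 341.5  82. ]
86 [600.4 341.2  86. ]
90 [600.4 340.8  90. ]
```

View pics/w22.png

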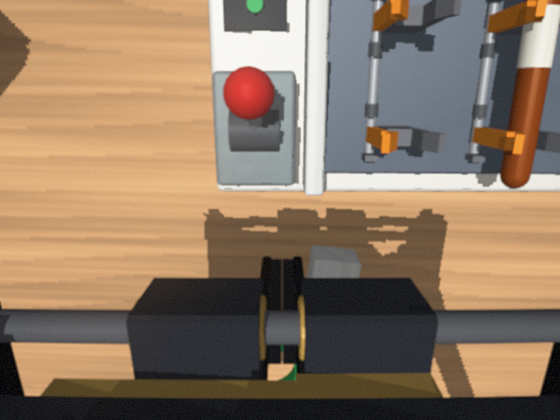

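Run:
```python
from h import *
from scipy.optimize import least_squares
def ball(n,P):
    im=cv2.imread(f'pics/{n}.png')[:,:,::-1].copy()
    h=cv2.cvtColor(im,cv2.COLOR_RGB2HSV); m=cv2.inRange(h,(0,120,40),(6,255,255))|cv2.inRange(h,(170,120,40),(180,255,255))
    k,l,s,c=cv2.connectedComponentsWithStats(m); i=1+s[1:,4].argmax()
    mm=(l==i).astype(np.uint8); cs,_=cv2.findContours(mm,cv2.RETR_EXTERNAL,cv2.CHAIN_APPROX_NONE); e=max(cs,key=len)[:,0,:].astype(float)
    c0=e.mean(0); v=e-c0; e=c0+v*(1+0.5/np.linalg.norm(v,axis=1))[:,None]
    o,d=ray('wrist',e,P); d/=np.linalg.norm(d,axis=1)[:,None]
    f=lambda p: np.linalg.norm(np.cross(p-o,d),axis=1)-13
    r=least_squares(f,o+d.mean(0)*190); return r.x.round(1),np.abs(r.fun).max().round(2),s[i]
print(ball('w18',np.load('w18P.npy')))
T=np.eye(4); print(ball('w22',wpose()))
```

```text
(array([562. , 340.4,  79.2]), np.float64(0.4), array([ 257,  142,   53,   53, 2228], dtype=int32))
(array([601.2, 342.1,  75.7]), np.float64(0.47), array([ 224,   67,   50,   53, 2054], dtype=int32))
```

Fitting the ball outline gives (562, 79) before and (601, 76) after. About the hub at (581, 42) that is -0.48 rad to +0.53 rad, so 1.0 rad in total: the switch is on. A second push isn't needed. Retreating for a final check.

>>> drive_tool --increments '[[[0, 0, 0, -1, -2, 4, -1], [0, 0, 0, -2, -4, 4, -1], [0, 0, 0, -2, -4, 4, -1], [0, 0, 0, 0, -2, 0, -1], [0, 0, 0, 0, 0, 0, -1]]]'

```text
time_s: 31.5
eef_pos: [475.2, 213.9, 229.5]
orientation: [1.0, 0.012, 0.004, -0.001]
wrist_force: [0.2, 0.2, -0.6]
opening: 0.8
```

Run:
```python
from h import *
st()
sc=bot.capture('scene'); sd=bot.capture('side'); save('scene23',sc); save('side23',sd)
save('fin',np.hstack([cv2.resize(sc[210:420,190:400],(400,400),interpolation=cv2.INTER_CUBIC),cv2.resize(sd[110:270,220:380],(400,400),interpolation=cv2.INTER_CUBIC)]))
s0=cv2.imread('pics/scene17.png')[:,:,::-1]; 
d=cv2.absdiff(sc,np.ascontiguousarray(s0)).max(2); d[:230]=0; d[:,430:]=0
ys,xs=np.nonzero(d>60); print(len(xs), xs.min() if len(xs) else 0, xs.max() if len(xs) else 0, ys.min() if len(xs) else 0)
h=cv2.cvtColor(sd,cv2.COLOR_RGB2HSV); m=cv2.inRange(h,(128,70,30),(160,255,255)); k,l,s,c=cv2.connectedComponentsWithStats(m); print([c[i].round(1).tolist() for i in range(1,k) if s[i,4]>20 and c[i][0]<400])
```

```text
t 31.5 pos [475.2 213.9 229.5] psi -88.58 zt [ 0.008  0.001 -1.   ] F [ 0.2  0.2 -0.6] op 0.8
4570 319 429 230
[[324.8, 168.0], [338.2, 197.1], [159.3, 326.1], [262.1, 396.0]]
```

View pics/fin.png

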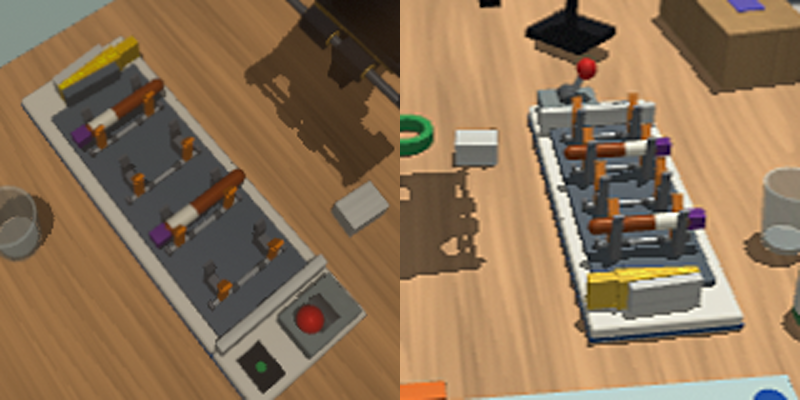

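View pics/side23.png

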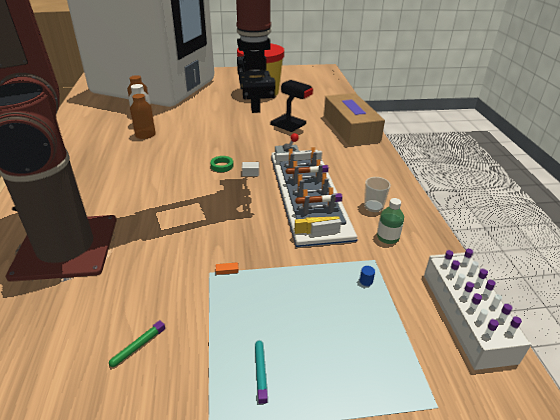

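The final views show both tubes in clips 0 and 2, with cap pixels unchanged. The wedge is in, the lever leans away from the robot, and the other objects are where they started. Handing in.

```bash
python3 -c "
from h import *
print(bot.job_done()); st()"
```

```text
the job is handed in; nothing more can be done
None
the job is handed in; nothing more can be done
```

The mixer is loaded, locked and switched on, and I handed the job in at about 31.6 s of the 210 s allowed. The hand-in gave no verdict, so what follows rests on my own checks.

- **Tubes:** There were two amber tubes on the bench, and I pressed them into clips 2 and 0. The downward force rose to 7–12 N and dropped as each tube snapped in. By triangulation both caps are at 61–62 mm (62 expected), under closed jaws.
- **Wedge:** I drove it thin end first until it held at 25 N with only 0.3 mm of movement. Its thin end is about level with the channel end, within about 1.5 mm. The carriage looks closed against its stop bar, but I judged that by eye rather than measuring it.
- **Switch:** I pushed the lever over last, to a hard stop (0.3 mm for the last 10 N).
- **Other objects:** The green and turquoise look-alikes, the pot, eraser, block, tape, bottle and beaker look unmoved in the last pictures, and the robot is touching nothing.

**Check that disagreed:** Assuming the stated 50 mm lever radius, the ball's travel in the scene and side cameras works out to only about 0.78 rad instead of 1.0. Fitting the ball's outline in the wrist camera gave a radius of about 41 mm and a swing from -0.48 to +0.53 rad about the hub, which is 1.0 rad. Because of that and the hard stop, I took the switch as on and did not push it again.

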